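Slide the chip tray under the lathe bed and clip it in place

TASK

Slide the steel chip tray into the bay under the lathe's bed, from the front and tab end last, until it is fully home against the back stop. Then take the spring clamp from its wooden stand and clip it down over the fence and the tray's side wall beside it, so that it pinches the two together; let go and leave it there, and leave the jar, the bottle and the V-block where they are.

Things in the scene. Friction and masses are not known exactly. Their poses are not given: they have to be found in the camera images.
- lathe: Grey bench lathe, fixed, 0.4 m long. Origin on the table in the middle of the tray bay under its bed. +x leads into the bay (open front at -x, towards the robot), y along the bed, headstock at +y, tailstock at -y. Lathe points below are in this frame, mm. Bay: between two feet, 50 high, x -30 to 60, inner faces at y 55 and -55.
- bed_edge (a point): Lower front edge of the bed, the overhang, at lathe (-25, 0, 50). Bed: x -25 to 40, z 50 to 88, y -190 to 190. On it: headstock x -25 to 45, y 75 to 170, top z 163; chuck, radius 32, axis z 128, jaws out to y 28; tailstock x -17 to 29, y -190 to -110, top z 140. Motor behind: x 80 to 170, y 70 to 190, top z 105.
- stop (a point): Back stop of the bay: middle of the near face of a steel bar, 28 high, at lathe (55, 0, 14). The tray is fully home when its far end wall touches it: the tray's origin is then at lathe x -10.
- fence (a point): Middle of the top edge of the fence, at lathe (-52.5, -57.5, 32): an upright steel strip on the table before the -y foot, x -75 to -30, y -60 to -55, 32 high. Across the bay from it, before the +y foot, a low guide bar, x -75 to -30, y 55 to 63, 14 high.
- tray: Open steel chip tray, loose, 0.13 to 0.24 kg, 130 (x) by 102 (y) by 32 mm high; walls 5, floor about 5 thick. Origin: centre of underside. At its -x end an upright finger tab 10 thick (y -5 to 5), x -101 to -65, 36 high: pinch it from above across y at about x -83; lifted by it, the far end may sag. In the bay its x axis lies along the lathe's x; 8 mm narrower than the bay.
- clamp: Black spring clamp, loose, 0.12 kg, like a clothes-peg, jaws down, handles up; 116 high, 60 wide (y), 24 broad (x). Origin: between the jaw tips, in mid-plane of the edge it pinches; x along that edge, z up. mm: jaw pads z 0 to 28, hinge pin z 50, handles z 70 to 116. Squeeze the handles across y at z 95; frame fixed to the +y half. An edge can enter 40 deep.
- clamp_arm (a joint): Clamp opening, rad: 0 on a 10 mm edge, 0.42 end stop, -0.25 closed on nothing; sprung shut. Squeezing the handles takes 9 to 14 N; 30 N of grip holds it at the end stop (handles 41 mm wide at z 95), tips then 31 mm apart, 21 mm at z 22. Let go, the jaws pinch with about 10 N.
- rack: Plywood clamp stand, fixed: base 140 (x) by 70 (y) by 18, upright board along x in its middle, 10 thick, top at z 55 mm. Origin: centre of underside. The clamp starts clipped over the board's top edge, jaw tips 22 mm below it, somewhere along the board.
- jar: Bystander: closed glass jar, diameter 60, height 75 mm. Origin: centre of underside.
- bottle: Bystander: white plastic oil bottle, diameter 52, height 110 mm. Origin: centre of underside.
- vblock: Bystander: dark steel V-block, 60 (x) by 40 (y), about 36 mm high. Origin: centre of underside.

How it is judged:
On the way, in this order (a step that is already met when the one before it is completed fails the run):
1. the tray is fully home under the bed, flat and tab end out, while the clamp is not on it yet (x of tray in the frame of lathe between -0.015 and 0 m and height (world z) of tray below 0.004 m and angle between the x axis of tray and the x axis of lathe, either way round below 0.08 rad and contact force between clamp and tray below 0.5 N), for 0.2 s.
2. the clamp pinches fence and tray wall together (contact force between clamp and tray above 2 N and contact force between clamp and lathe above 2 N and z of clamp in the frame of lathe below 0.022 m), for 0.2 s.
At the end, for the whole second after the job is handed in: Tray flat in the bay, tab end out, within 5 mm of the back stop and 0.08 rad of square; clamp over fence and tray wall, within 0.5 rad of upright, jaws at least 10 mm down, pressing on both with over 2 N; all let go and at rest (all of step 2 and x of tray in the frame of lathe between -0.015 and 0 m and height (world z) of tray below 0.004 m and angle between tray's own z axis and vertical below 0.05 rad and angle between the x axis of tray and the x axis of lathe, either way round below 0.08 rad and y of clamp in the frame of lathe between -0.075 and -0.035 m and angle between clamp's own z axis and vertical below 0.5 rad and linear speed of each of tray, clamp below 0.01 m/s); the robot touches nothing.
It fails at once if the jar is moved more than 30 mm or tipped (distance of jar from where it was at the start of the episode above 0.03 m or angle between jar's own z axis and vertical above 0.5 rad).
It fails at once if the bottle is moved more than 30 mm or tipped (distance of bottle from where it was at the start of the episode above 0.03 m or angle between bottle's own z axis and vertical above 0.5 rad).
It fails at once if the V-block is moved more than 30 mm (distance of vblock from where it was at the start of the episode above 0.03 m).
It also fails if it takes over 72 s, if anything falls off the work surface, if the arm or the gripper's body presses on something with over 40 N, if the wrist force passes 120 N, or if a joint passes its speed limit or range.

ROBOT

A 6-joint arm with a two-finger parallel gripper is mounted at the origin on the work surface. World frame = base frame: x ahead of the robot, y to its left, z up, the work surface at z = 0. Lengths are in m, angles in rad, forces in N, time in s.
With the tool pointing down it reaches from about 0.4 to 0.825 m from the base axis. Payload 7 kg.
Tool frame: the origin (TCP) lies on the centre line of the jaws, within the pads' length; the fingertips stand 14 mm ahead of it and the grasp point (between the pads) lies 5 mm behind it; z points along the fingers, y is the line along which they close (so a half turn about z gives the same grasp; the last joint's range is limited). The gripper opens to 88 mm and grips with 3 to 60 N. Pads are 19 mm wide; open, the fingers measure 130 mm over their backs; the gripper's body (78 mm by 193 mm) begins 47 mm behind the grasp point.
Start: joints at [-0.868, 0.359, 0.012, 0, -1.224, -0.288], TCP at [0.272, -0.618, 0.241] pointing down, gripper open.
Joint ranges: [-3.07, 3.07], [-1.43, 2.12], [-1.02, 1.25], [-3.03, 1.67], [-3.05, -0], [-3.03, 3.03]. Speed limits (rad/s): [2.39, 2.39, 3.01, 3.14, 3.14, 3.14].

INTERFACE

Orientations are given as [roll, pitch, yaw] about the fixed x, y, z axes, in that order (R = Rz(yaw) Ry(pitch) Rx(roll)).
In Python, from station import arm gives the robot as it stands.
- The arm moves only by the tool move_arm, never from a script. Its argument "rows" is a list of rows, each an object with "translation": the shift along the tool's x, y, z in cm, a list of three; "rot": the turn, a rotation vector about the tool's x, y, z in degrees, a list of three; "hand": the closure, from 0 (fully open) to 1 (shut). A call has 1 to 8 rows; each row is the pose to reach, as a shift and turn from the pose commanded when the call began, along the tool's axes at that moment; what a row does not reach only later rows make up. A row lasts 1/12 s, in which the tool goes at most 41.7 mm and 7.16 degrees, less where a joint would pass 70% of its speed; a pose out of reach is approached as far as the arm can. A call with a gripper value outside its range is refused whole. The fingers move at their own pace and stop on an object; "squeeze" is the grip in N (left out, the last holds). Time passes only in rows, so rows that repeat a pose let the fingers close. It gives the time, the measured TCP pose, the force, the opening and the grip force at its end, in the units of the state.
- arm.get_state(): the state, without advancing time (a new reading comes with each control period).
- arm.grab_frame(name): name is "scene" or "top" or "wrist"; returns (picture, depth): 400x640x3 uint8, red, green, blue; 400x640 float32, m along the optical axis (not along the pixel's ray), 0 where there is no reading.
- arm.camera_params(name): a dict with "vfov" (degrees; the focal length in pixels is half the picture's height over the tangent of half this angle, whatever the lens; pixels are square), "cx", "cy" (the principal point, pixels), "position" and "orientation" of the camera in the world; the wrist camera has in their place "tool_from_camera" (4x4, takes a point from camera to tool coordinates, whose origin is the TCP and whose axes are the flange's). Camera axes: x right, y down, z forward; pixel columns grow to the right and rows downward; lengths in m; the calibration is good to about 2 mm. A picture is of the moment at which its call begins: read the wrist's pose just before it. camera_params takes no time and is no camera call.
- arm.job_done(): hands the job in; it is judged then, once.
Trained networks look in the newest picture that a camera, given by its name, has taken for a name from the list of things; names that differ only in an ending like _2 or _b are one class to them, and where a whole thing is asked for, a point or a joint stands for the part that bears it (a point fixed in the world has none). Each returns a list of dicts, best first, with "p" (0 to 1); they miss things now and then, are a little off and sometimes report something else, mostly with a low value. They report only what shows in the picture. A call takes as long as a camera call.
- arm.search_frame(label, camera): "point" ([x, y, z] in m, in the coordinates of the camera as it stood for that picture, good to about 4 mm: the middle of the surface that is visible of it).
- arm.pinpoint(label, camera): "point" ([x, y, z] in m, in the coordinates of the camera as it stood for that picture, good to about 4 mm: a listed point, or the origin of a listed thing).
The state is a dict: "t": time; "q": joint angles; "qd": joint speeds; "joint_efforts": joint torques, N m; "eef_pos": TCP position; "ee_rot": TCP orientation; "force": force on the tool from outside, world axes, zero at the start; "moment": the same for the moment, N m; "width": finger opening in m; "gripper_force": force on a finger pad.
Only numpy, scipy, OpenCV 4.12 (cv2) and the standard library are available. Lean on these libraries where they do the work, as an engineer would, in place of code of your own. Each camera call takes 0.05 s, during which the arm holds its last target. There are 200 camera calls.

## Working session

There is one attempt and no reset: what is moved stays moved. The work goes in short steps, Python scripts to look and compute and a tool call to move; the robot and the scene stay as the last step left them, time stands still between calls to the robot, and variables do not carry over. Pictures are saved under pics/ and viewed, at most 13 in all, crops included, and the job is handed in when it is done.

Besides the shell and the picture viewer there is one more tool, called after "Call:" by a JSON object that holds its "op" and its "data", one argument or row to a line. move_arm: Moves the arm, as the interface text tells. Its arguments: {"type":"object","properties":{"rows":{"type":"array","items":{"type":"object","properties":{"translation":{"type":"array","items":{"type":"number"}},"rot":{"type":"array","items":{"type":"number"}},"hand":{"type":"number"}}}},"squeeze":{"type":"number"}},"required":["rows"]}

```bash
mkdir -p pics; ls
cat > h.py <<'E'
import numpy as np, cv2
from station import arm
from scipy.spatial.transform import Rotation as R
def camT(name):
    p=arm.camera_params(name); 
    if 'tool_from_camera' in p:
        s=arm.get_state(); T=np.eye(4); T[:3,:3]=R.from_euler('xyz',s['ee_rot']).as_matrix(); T[:3,3]=s['eef_pos']
        return T@np.array(p['tool_from_camera']),p
    T=np.eye(4); o=np.array(p['orientation'])
    T[:3,:3]=o if o.shape==(3,3) else R.from_euler('xyz',o).as_matrix(); T[:3,3]=p['position']
    return T,p
def cloud(name,d,T,p):
    f=d.shape[0]/2/np.tan(np.radians(p['vfov'])/2)
    v,u=np.mgrid[:d.shape[0],:d.shape[1]]
    P=np.stack([(u-p['cx'])/f*d,(v-p['cy'])/f*d,d],-1)
    return P@T[:3,:3].T+T[:3,3]
def snap(name,fn=None):
    T,p=camT(name); im,d=arm.grab_frame(name)
    if fn: cv2.imwrite('pics/'+fn,im[:,:,::-1])
    return im,d,T,p,cloud(name,d,T,p)
def find(label,name,T,m='pinpoint',n=2):
    for r in getattr(arm,m)(label,name)[:n]:
        print(name,m,label,round(r['p'],2),np.round(T[:3,:3]@r['point']+T[:3,3],4))
E
python3 - <<'E'
from h import *
print(arm.get_state()); print(arm.camera_params('top'));print(arm.camera_params('wrist'))
for n in ('scene','top'):
    im,d,T,p,P=snap(n,n+'0.png')
    np.save(n+'P.npy',P)
    for l in ['lathe','bed_edge','stop','fence','tray','clamp','rack','jar','bottle','vblock']: find(l,n,T)
E
```

```text
pics
{'t': 0.0, 'q': array([-8.67867092e-01,  3.59382018e-01,  1.10619311e-02, -3.58709081e-04,
       -1.22408368e+00, -2.88100021e-01]), 'qd': array([ 0.00178497, -0.00072675, -0.00054561, -0.00076306, -0.0010049 ,
       -0.00076056]), 'joint_efforts': array([-2.67394062e-04, -5.82719278e+01,  2.93058783e+01,  6.99735135e+00,
        6.84848113e-03, -1.91575682e-04]), 'eef_pos': array([ 0.27184235, -0.61733547,  0.2396256 ]), 'ee_rot': array([ 3.13995564e+00, -1.33458569e-04, -2.72688549e+00]), 'force': array([-0.24747298,  0.25723664,  0.37841622]), 'moment': array([-0.00255381, -0.01255901, -0.02090416]), 'gripper_force': 0.0, 'width': 0.0876948466875525}
{'vfov': 44.02639876113296, 'cx': 325.0070435122463, 'cy': 189.7372486107637, 'position': array([0.52080199, 0.00413035, 1.18442127]), 'orientation': array([-3.04013226,  0.00427034, -1.5432379 ])}
{'vfov': 58.33809713012137, 'cx': 323.888247235633, 'cy': 199.26992090374793, 'tool_from_camera': array([[ 2.07970997e-03, -9.54821493e-01, -2.97172663e-01,
         7.96970412e-02],
       [ 9.99997837e-01,  1.99699708e-03,  5.81916
[... 577 characters left out ...]
int rack 0.17 [0.5334 0.3249 0.0013]
scene pinpoint jar 0.6 [ 0.6068 -0.1678 -0.0012]
scene pinpoint bottle 0.98 [0.5932 0.1225 0.0018]
scene pinpoint vblock 0.72 [0.4698 0.0951 0.0026]
top pinpoint lathe 0.79 [ 0.7033 -0.0131 -0.0031]
top pinpoint bed_edge 0.71 [ 0.7047 -0.0156 -0.0036]
top pinpoint bed_edge 0.56 [ 0.6793 -0.0199  0.0534]
top pinpoint stop 0.87 [ 0.7564 -0.0139  0.02  ]
top pinpoint fence 0.9 [ 0.6464 -0.0766  0.0326]
top pinpoint tray 0.93 [0.5382 0.3269 0.0012]
top pinpoint clamp 0.72 [ 0.4858 -0.3025  0.0349]
top pinpoint jar 0.55 [ 6.089e-01 -1.691e-01  5.000e-04]
top pinpoint bottle 0.93 [5.935e-01 1.288e-01 3.000e-04]
top pinpoint vblock 0.68 [ 0.4744  0.0993 -0.0011]
```

View pics/top0.png

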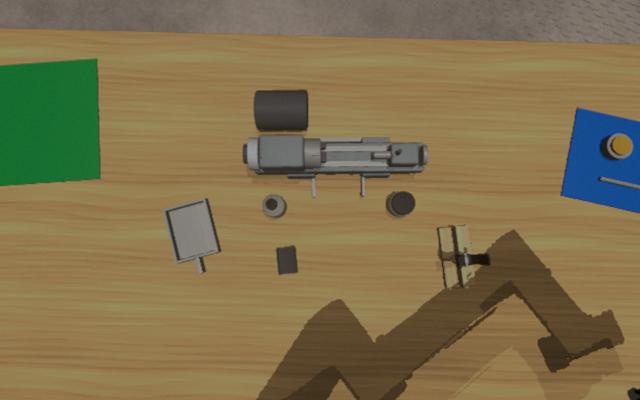

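View pics/scene0.png

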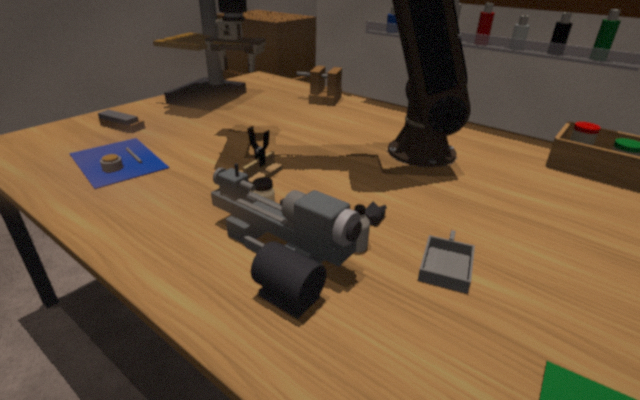

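The top view shows the tray at (192,232) with its tab toward the robot at (200,265). The lathe is near (335,158), with the fence and guide at (362,185) and (313,187). The clamp is on its stand at (470,259), the jar at (402,204), the bottle at (274,206) and the V-block at (287,260). The scene view agrees with this. Next I'll work out yaws from depth.

Run:
```python
from h import *
P=np.load('topP.npy')
def rect(c,r,z0,z1,n):
    m=(np.hypot(P[...,0]-c[0],P[...,1]-c[1])<r)&(P[...,2]>z0)&(P[...,2]<z1)
    q=P[m]
    b=cv2.minAreaRect((q[:,:2]*1000).astype(np.float32)); print(n,len(q),np.round(b,1) if 0 else b, np.round(cv2.boxPoints(b)).tolist(), 'zmax',np.percentile(q[:,2],[5,50,98]).round(3))
m=np.abs(P[...,2])<.01; print('table z',np.median(P[m][:,2]))
rect((.54,.327),.12,.018,.045,'tray')
rect((.54,.327),.075,.018,.045,'traybody')
rect((.49,-.303),.11,.04,.062,'board')
rect((.49,-.303),.11,.01,.028,'base')
rect((.484,-.303),.08,.09,.13,'handles')
rect((.70,-.04),.075,.075,.093,'bed')
rect((.646,-.0766),.035,.025,.04,'fence')
rect((.646,.046),.035,.008,.02,'guide')
rect((.607,-.168),.045,.06,.09,'jar')
rect((.593,.127),.045,.06,.13,'bottle')
rect((.472,.097),.05,.02,.05,'vb')
```

```text
table z 0.001551548100726663
tray 739 ((518.3873901367188, 317.3804016113281), (166.17413330078125, 104.77314758300781), 16.665821075439453) [[424.0, 344.0], [454.0, 243.0], [613.0, 291.0], [583.0, 391.0]] zmax [0.02  0.032 0.039]
traybody 567 ((533.560302734375, 321.9226379394531), (134.49757385253906, 104.77314758300781), 16.665821075439453) [[454.0, 353.0], [484.0, 252.0], [613.0, 291.0], [583.0, 391.0]] zmax [0.02  0.032 0.038]
board 315 ((492.60382080078125, -298.9393005371094), (139.03399658203125, 16.89931869506836), 7.703943252563477) [[423.0, -300.0], [425.0, -317.0], [563.0, -298.0], [560.0, -281.0]] zmax [0.043 0.055 0.06 ]
base 1267 ((492.7492370605469, -301.0779113769531), (139.8897247314453, 71.5006103515625), 7.910638809204102) [[419.0, -275.0], [428.0, -346.0], [567.0, -327.0], [557.0, -256.0]] zmax [0.015 0.019 0.024]
handles 229 ((487.24029541015625, -300.9576110839844), (23.828771591186523, 58.09081268310547), 7.576864719390869) [[472.0, -274.0], [479.0, -331.0], [503.0, -328.0], [495.0, -271.0]] zmax [0.09  0.097 0.128]
bed 1351 ((707.9537963867188, -40.7273559570
[... 449 characters left out ...]
93791913986206) [[622.0, 68.0], [624.0, 34.0], [669.0, 37.0], [667.0, 71.0]] zmax [0.009 0.015 0.019]
jar 451 ((610.0994873046875, -164.754638671875), (52.026039123535156, 51.71640396118164), 46.2474365234375) [[573.0, -166.0], [611.0, -201.0], [647.0, -164.0], [609.0, -128.0]] zmax [0.072 0.076 0.081]
bottle 407 ((596.564208984375, 126.75083923339844), (49.95573806762695, 49.1922607421875), 1.1227328777313232) [[571.0, 151.0], [572.0, 102.0], [622.0, 103.0], [621.0, 152.0]] zmax [0.068 0.082 0.114]
vb 513 ((472.8703918457031, 96.05305480957031), (59.630741119384766, 46.31000518798828), 7.760072231292725) [[440.0, 115.0], [446.0, 69.0], [506.0, 77.0], [499.0, 123.0]] zmax [0.023 0.03  0.038]
```

```bash
cat >> h.py <<'E'
def pose(x,y,z,yaw): return np.array([x,y,z]),R.from_euler('xyz',[np.pi,0,np.radians(yaw)])
def cur():
    s=arm.get_state(); return np.array(s['eef_pos']),R.from_euler('xyz',s['ee_rot'])
def plan(*targets):
    a=cur(); print('from',a[0].round(4),a[1].as_euler('xyz',True).round(2))
    for t in targets:
        t=pose(*t); d=a[1].inv().apply(t[0]-a[0])*100; r=np.degrees((a[1].inv()*t[1]).as_rotvec())
        print('tr',d.round(2),'rot',r.round(1),'rows',round(max(np.linalg.norm(d)/4.17,np.linalg.norm(r)/7.16),1)); a=t
E
python3 -c "
from h import *
plan((.36,-.46,.28,-164),(.44,-.28,.28,-172.3),(.52,-.02,.28,-177.8))"
```

```text
from [ 0.272  -0.6177  0.2405] [ 180.      0.   -156.24]
tr [-14.41  10.89  -3.95] rot [0.  0.  7.8] rows 4.4
tr [-12.65  15.1    0.  ] rot [-0.  -0.   8.3] rows 4.7
tr [-11.41  24.69   0.  ] rot [ 0.  -0.   5.5] rows 6.5
```

Call:
{"op": "move_arm", "data": {
  "rows": [
    {"translation": [-14.4,10.9,-3.9],"rot": [0,0,7.8],"hand": 0},
    {"translation": [-14.4,10.9,-3.9],"rot": [0,0,7.8],"hand": 0},
    {"translation": [-14.4,10.9,-3.9],"rot": [0,0,7.8],"hand": 0},
    {"translation": [-14.4,10.9,-3.9],"rot": [0,0,7.8],"hand": 0},
    {"translation": [-14.4,10.9,-3.9],"rot": [0,0,7.8],"hand": 0},
    {"translation": [-14.4,10.9,-3.9],"rot": [0,0,7.8],"hand": 0}
  ]
}}

```text
t: 1.6
eef_pos: [0.362, -0.4574, 0.2816]
ee_rot: [-3.139, 0.002, -2.859]
force: [-0.2, 0.5, -0.1]
width: 0.0875
gripper_force: 0.0
```

Call:
{"op": "move_arm", "data": {
  "rows": [
    {"translation": [-12.6,15.1,0],"rot": [0,0,8.3],"hand": 0},
    {"translation": [-12.6,15.1,0],"rot": [0,0,8.3],"hand": 0},
    {"translation": [-12.6,15.1,0],"rot": [0,0,8.3],"hand": 0},
    {"translation": [-12.6,15.1,0],"rot": [0,0,8.3],"hand": 0},
    {"translation": [-12.6,15.1,0],"rot": [0,0,8.3],"hand": 0},
    {"translation": [-12.6,15.1,0],"rot": [0,0,8.3],"hand": 0},
    {"translation": [-12.6,15.1,0],"rot": [0,0,8.3],"hand": 0}
  ]
}}

```text
t: 2.18
eef_pos: [0.4401, -0.279, 0.2798]
ee_rot: [-3.141, 0.0, -3.005]
force: [-0.8, -0.1, 0.5]
width: 0.088
gripper_force: 0.0
```

Run:
```python
from h import *
im,d,T,p,P=snap('wrist','w1.png'); np.save('w1P.npy',P)
find('clamp','wrist',T);find('rack','wrist',T)
def rect(c,r,z0,z1,n):
    m=(np.hypot(P[...,0]-c[0],P[...,1]-c[1])<r)&(P[...,2]>z0)&(P[...,2]<z1); q=P[m]
    b=cv2.minAreaRect((q[:,:2]*1000).astype(np.float32)); print(n,len(q),b,'z',np.percentile(q[:,2],[5,50,98]).round(3))
m=np.abs(P[...,2])<.01; print('table z',np.median(P[m][:,2]))
rect((.49,-.303),.12,.05,.06,'board')
for z in (.06,.075,.09,.105,.12,.135):rect((.49,-.303),.1,z,z+.015,'clamp%.3f'%z)
plan((.52,-.02,.28,-177.8))
```

```text
wrist pinpoint clamp 0.7 [ 0.4866 -0.3025  0.0321]
wrist pinpoint rack 0.79 [ 0.492  -0.2947 -0.0038]
table z -0.0008683876420842729
board 913 ((491.0087890625, -297.7386474609375), (139.86392211914062, 24.545166015625), 12.946558952331543) z [0.053 0.054 0.057]
clamp0.060 67 ((476.1000061035156, -301.5171203613281), (4.797114849090576, 26.056459426879883), 6.27641487121582) z [0.06  0.064 0.074]
clamp0.075 646 ((485.37188720703125, -302.2109680175781), (32.786624908447266, 30.49492835998535), 87.16928100585938) z [0.081 0.089 0.09 ]
clamp0.090 567 ((485.24761962890625, -299.0411682128906), (23.69385528564453, 50.96339797973633), 8.247821807861328) z [0.09  0.095 0.104]
clamp0.105 209 ((485.3186340332031, -300.61962890625), (23.768795013427734, 55.73497772216797), 7.371108531951904) z [0.105 0.112 0.12 ]
clamp0.120 242 ((485.54888916015625, -300.27850341796875), (24.415550231933594, 58.85172653198242), 7.81815767288208) z [0.121 0.128 0.135]
clamp0.135 519 ((485.4378662109375, -300.5086364746094), (24.00253677368164, 64.40637969970703), 7.777818202972412) z [0.136 0.147 0.149]
from [ 0.4391 -0.2809  0.2795] [-1.8000e+02 -2.0000e-02 -1.7238e+02]
tr [-11.48  24.79  -0.06] rot [-0.  -0.   5.4] rows 6.6
```

Call:
{"op": "move_arm", "data": {
  "rows": [
    {"translation": [-11.5,24.8,0],"rot": [0,0,5.4],"hand": 0},
    {"translation": [-11.5,24.8,0],"rot": [0,0,5.4],"hand": 0},
    {"translation": [-11.5,24.8,0],"rot": [0,0,5.4],"hand": 0},
    {"translation": [-11.5,24.8,0],"rot": [0,0,5.4],"hand": 0},
    {"translation": [-11.5,24.8,0],"rot": [0,0,5.4],"hand": 0},
    {"translation": [-11.5,24.8,0],"rot": [0,0,5.4],"hand": 0},
    {"translation": [-11.5,24.8,0],"rot": [0,0,5.4],"hand": 0},
    {"translation": [-11.5,24.8,0],"rot": [0,0,5.4],"hand": 0}
  ]
}}

```text
t: 3.0
eef_pos: [0.5218, -0.0168, 0.2792]
ee_rot: [3.142, -0.0, -3.101]
force: [-0.3, -0.6, -0.5]
width: 0.0875
gripper_force: 0.0
```

Run:
```python
from h import *
im,d,T,p,P=snap('wrist','w2.png'); np.save('w2P.npy',P)
for l in ['lathe','bed_edge','stop','fence']:find(l,'wrist',T)
m=(np.abs(P[...,2])<.01)&(P[...,0]<.62); print('table z',np.median(P[m][:,2]))
# top view grid of heights
q=P[(P[...,2]>.028)&(P[...,2]<.036)&(np.abs(P[...,0]-.645)<.03)&(np.abs(P[...,1]+.075)<.02)]
b=cv2.minAreaRect((q[:,:2]*1000).astype(np.float32));print('fence',len(q),b)
q=P[(P[...,2]>.01)&(P[...,2]<.017)&(np.abs(P[...,0]-.645)<.03)&(np.abs(P[...,1]-.045)<.025)]
b=cv2.minAreaRect((q[:,:2]*1000).astype(np.float32));print('guide',len(q),b)
q=P[(P[...,2]>.055)&(P[...,2]<.08)&(np.abs(P[...,0]-.675)<.015)&(np.abs(P[...,1])<.15)]
k=np.polyfit(q[:,1],q[:,0],1);print('bedfront',len(q),k,np.degrees(np.arctan(-k[0])),np.std(q[:,0]-np.polyval(k,q[:,1])))
plan((.45,.25,.25,-163.3))
```

```text
wrist pinpoint lathe 0.26 [ 0.6459 -0.0753  0.0266]
wrist pinpoint stop 0.16 [ 0.6466 -0.0755  0.0304]
table z -0.0008151012443326777
fence 223 ((649.4603881835938, -80.69488525390625), (23.795244216918945, 48.45150375366211), 84.10639190673828)
guide 283 ((645.1809692382812, 48.84843826293945), (51.149322509765625, 32.44365310668945), 12.601058006286621)Traceback (most recent call last):
  File "<stdin>", line 11, in <module>
    raise TypeError("expected non-empty vector for x")
TypeError: expected non-empty vector for x
```

View pics/w2.png

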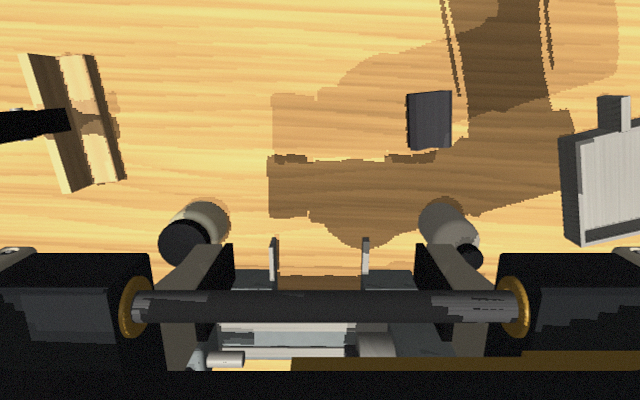

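The wrist view, with image down as world +x, shows the fence at (273,258), the guide at (365,255), the jar at (195,230) and the bottle at (450,230). The gripper hides the bed, so I'll move forward and look again.

Call:
{"op": "move_arm", "data": {
  "rows": [
    {"translation": [-7,0,-2],"rot": [0,0,0],"hand": 0},
    {"translation": [-7,0,-2],"rot": [0,0,0],"hand": 0},
    {"translation": [-7,0,-2],"rot": [0,0,0],"hand": 0},
    {"translation": [-7,0,-2],"rot": [0,0,0],"hand": 0}
  ]
}}

```text
t: 3.58
eef_pos: [0.5912, -0.0177, 0.299]
ee_rot: [-3.141, -0.001, -3.105]
force: [-0.6, -1.1, -0.3]
width: 0.0874
gripper_force: 0.0
```

Run:
```python
from h import *
im,d,T,p,P=snap('wrist','w3.png'); np.save('w3P.npy',P)
for l in ['lathe','bed_edge','stop','fence']:find(l,'wrist',T)
m=(np.abs(P[...,2])<.01)&(P[...,0]<.62); print('table z',np.median(P[m][:,2]))
for xs in np.arange(.61,.68,.01):
    o=[]
    for z0,z1,ya,yb in ((.028,.036,-.1,-.05),(.01,.0175,.03,.08)):
        q=P[(np.abs(P[...,0]-xs)<.005)&(P[...,2]>z0)&(P[...,2]<z1)&(P[...,1]>ya)&(P[...,1]<yb)]
        o+=[len(q)]+(list(np.percentile(q[:,1],[3,50,97]).round(4)) if len(q) else [])
    print(round(xs,3),o)
```

```text
wrist pinpoint lathe 0.86 [ 0.6954 -0.0176 -0.0011]
wrist pinpoint bed_edge 0.71 [ 0.6712 -0.0182  0.0485]
wrist pinpoint fence 0.6 [ 0.6476 -0.0743  0.0306]
wrist pinpoint fence 0.29 [ 0.4857 -0.2993  0.0333]
table z -0.0008274596880442076
0.61 [0, 0]
0.62 [0, 25, np.float64(0.0369), np.float64(0.0407), np.float64(0.0445)]
0.63 [36, np.float64(-0.0782), np.float64(-0.0758), np.float64(-0.0733), 51, np.float64(0.0371), np.float64(0.0409), np.float64(0.0447)]
0.64 [34, np.float64(-0.077), np.float64(-0.0747), np.float64(-0.0725), 48, np.float64(0.0374), np.float64(0.0408), np.float64(0.0447)]
0.65 [39, np.float64(-0.0771), np.float64(-0.0746), np.float64(-0.0723), 53, np.float64(0.0376), np.float64(0.0413), np.float64(0.0453)]
0.66 [32, np.float64(-0.0769), np.float64(-0.0745), np.float64(-0.0721), 56, np.float64(0.0382), np.float64(0.0422), np.float64(0.075)]
0.67 [68, np.float64(-0.0983), np.float64(-0.0826), np.float64(-0.072), 62, np.float64(0.0388), np.float64(0.0573), np.float64(0.0784)]
0.68 [5, np.float64(-0.0712), np.float64(-0.0712), np.float64(-0.0711), 3, np.float64(0.0388), np.float64(0.0389), np.float64(0.039)]
```

View pics/w3.png

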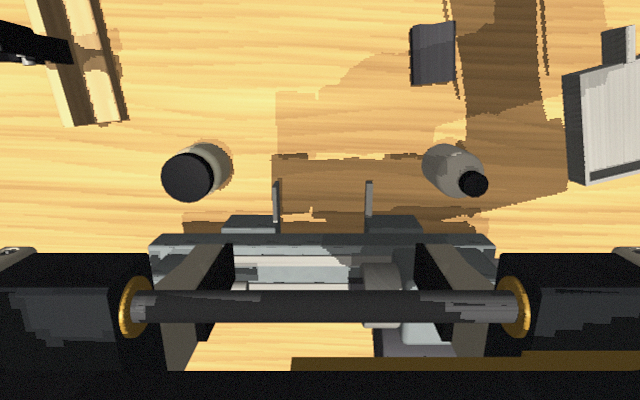

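The fence at (277,205) and guide at (368,203) are clear now, with the bed edge at row 237. The lathe origin comes out near (0.6975, -0.0155), yaw about 2.2°. Next is the tray.

Run:
```python
from h import *
P=np.load('w3P.npy')
q=P[(P[...,2]>.05)&(P[...,2]<.095)&(np.abs(P[...,0]-.68)<.02)&(np.abs(P[...,1]+.016)<.1)]
fr=[];
for y in np.arange(-.1,.07,.01):
    s=q[np.abs(q[:,1]-y)<.005]
    if len(s)>5: fr.append((y,np.percentile(s[:,0],4)))
fr=np.array(fr);print(fr.round(4).tolist());k=np.polyfit(*fr.T,1);print(k,np.polyval(k,-.016))
for z0,z1,ya,yb in ((.028,.036,-.085,-.065),(.01,.0175,.035,.047)):
    q=P[(P[...,2]>z0)&(P[...,2]<z1)&(P[...,1]>ya)&(P[...,1]<yb)&(P[...,0]>.6)&(P[...,0]<.668)]
    print('front',np.sort(q[:,0])[:6].round(4),np.polyfit(q[:,0],q[:,1],1))
plan((.43,.28,.28,-163.3))
```

```text
[[-0.1, 0.6765], [-0.09, 0.6762], [-0.08, 0.6758], [-0.07, 0.6754], [-0.06, 0.6752], [-0.05, 0.6746], [-0.04, 0.6743], [-0.03, 0.6739], [-0.02, 0.6735], [-0.01, 0.6731], [-0.0, 0.6728], [0.01, 0.6723], [0.02, 0.672], [0.03, 0.6715], [0.04, 0.6711], [0.05, 0.6708], [0.06, 0.6702]]
[-0.03883654  0.67269664] 0.6733180204564279
front [0.6257 0.6258 0.6259 0.6263 0.6265 0.6269] [ 0.04196098 -0.10193771]
front [0.6213 0.6213 0.6215 0.6216 0.6218 0.6218] [0.03816922 0.01677874]
from [ 0.5895 -0.0168  0.2998] [ 1.7999e+02  1.0000e-02 -1.7777e+02]
tr [14.78 30.28  1.98] rot [  0.    0.  -14.5] rows 8.1
```

Call:
{"op": "move_arm", "data": {
  "rows": [
    {"translation": [3.7,7.6,0.5],"rot": [0,0,-3.6],"hand": 0},
    {"translation": [7.4,15.1,1],"rot": [0,0,-7.2],"hand": 0},
    {"translation": [11,22.7,1.5],"rot": [0,0,-10.8],"hand": 0},
    {"translation": [14.8,30.3,2],"rot": [0,0,-14.5],"hand": 0},
    {"translation": [14.8,30.3,2],"rot": [0,0,-14.5],"hand": 0},
    {"translation": [14.8,30.3,2],"rot": [0,0,-14.5],"hand": 0},
    {"translation": [14.8,30.3,2],"rot": [0,0,-14.5],"hand": 0},
    {"translation": [14.8,30.3,2],"rot": [0,0,-14.5],"hand": 0}
  ]
}}

```text
t: 4.5
eef_pos: [0.4308, 0.2778, 0.2804]
ee_rot: [3.141, 0.001, -2.849]
force: [0.8, 0.3, -0.0]
width: 0.0879
gripper_force: 0.0
```

Call:
{"op": "move_arm", "data": {
  "rows": [
    {"translation": [0,1,0],"rot": [0,0,0],"hand": 0},
    {"translation": [0,1,0],"rot": [0,0,0],"hand": 0}
  ]
}}

```text
t: 4.67
eef_pos: [0.428, 0.2885, 0.2801]
ee_rot: [3.141, 0.001, -2.845]
force: [1.1, -0.9, -0.2]
width: 0.0876
gripper_force: 0.0
```

Run:
```python
from h import *
im,d,T,p,P=snap('wrist','w4.png'); np.save('w4P.npy',P)
find('tray','wrist',T)
def rect(m,n):
    q=P[m]; b=cv2.minAreaRect((q[:,:2]*1000).astype(np.float32)); print(n,len(q),b,'z',np.percentile(q[:,2],[5,50,98]).round(3))
A=(np.hypot(P[...,0]-.535,P[...,1]-.322)<.14)
rect(A&(P[...,2]>.028)&(P[...,2]<.04),'tops')
c,s=np.cos(np.radians(16.7)),np.sin(np.radians(16.7))
lx=(P[...,0]-.5357)*c+(P[...,1]-.3224)*s
rect(A&(P[...,2]>.028)&(P[...,2]<.042)&(lx<-.068),'tab')
rect(A&(P[...,2]>.028)&(P[...,2]<.042)&(lx>-.064),'walls')
plan((.456,.2985,.12,-163.3),(.456,.2985,.022,-163.3))
```

```text
wrist pinpoint tray 0.81 [0.5323 0.328  0.0007]
wrist pinpoint tray 0.28 [ 0.4741  0.1031 -0.0006]
tops 1453 ((508.5684509277344, 316.545654296875), (149.45068359375, 102.17386627197266), 17.081432342529297) z [0.03  0.031 0.036]
tab 252 ((453.4512634277344, 300.0299377441406), (34.37641906738281, 8.976388931274414), 17.080795288085938) z [0.033 0.035 0.037]
walls 997 ((526.773193359375, 322.1510009765625), (110.976806640625, 102.43192291259766), 16.86301612854004) z [0.03  0.031 0.033]
from [0.4292 0.2863 0.2801] [ 1.7999e+02  2.0000e-02 -1.6314e+02]
tr [-2.92  0.38 16.01] rot [0.  0.  0.2] rows 3.9
tr [ 0.  -0.   9.8] rot [0. 0. 0.] rows 2.4
```

View pics/w4.png

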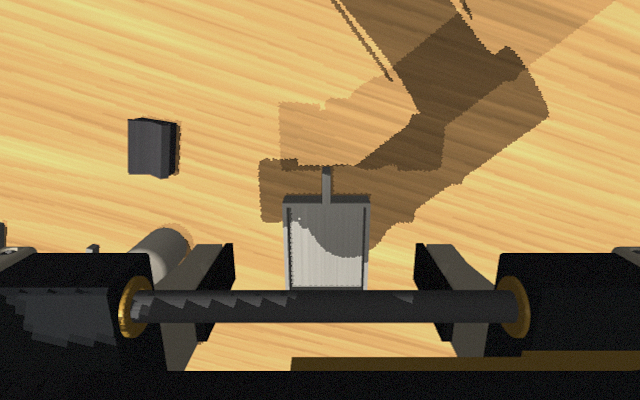

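The tray tab is at (326,185), centred at (0.4535, 0.300), yaw 17°. Grasping it.

```bash
python3 -c "
from h import *
plan((.4535,.300,.10,-163),(.4535,.300,.020,-163),(.4535,.300,.10,-163),(.39,.22,.1,-170),(.385,.12,.1,-176),(.42,-.0263,.1,-177.8))"
```

```text
from [0.4292 0.2863 0.2801] [ 1.7999e+02  2.0000e-02 -1.6314e+02]
tr [-2.72  0.6  18.01] rot [ 0.   0.  -0.1] rows 4.4
tr [ 0. -0.  8.] rot [0. 0. 0.] rows 1.9
tr [-0.  0. -8.] rot [0. 0. 0.] rows 1.9
tr [ 8.41 -5.79 -0.  ] rot [ 0. -0.  7.] rows 2.4
tr [ 2.23 -9.76 -0.  ] rot [ 0. -0.  6.] rows 2.4
tr [ -2.47 -14.84  -0.  ] rot [ 0.  -0.   1.8] rows 3.6
```

Call:
{"op": "move_arm", "data": {
  "rows": [
    {"translation": [-2.7,0.6,4],"rot": [0,0,0],"hand": 0.4},
    {"translation": [-2.7,0.6,8],"rot": [0,0,0],"hand": 0.4},
    {"translation": [-2.7,0.6,12],"rot": [0,0,0],"hand": 0.4},
    {"translation": [-2.7,0.6,16],"rot": [0,0,0],"hand": 0.4},
    {"translation": [-2.7,0.6,18],"rot": [0,0,0],"hand": 0.4},
    {"translation": [-2.7,0.6,18],"rot": [0,0,0],"hand": 0.4}
  ]
}}

```text
t: 5.27
eef_pos: [0.4521, 0.2958, 0.095]
ee_rot: [-3.137, -0.008, -2.852]
force: [-0.1, 0.0, -0.4]
width: 0.0549
gripper_force: 0.0
```

```bash
python3 -c "
from h import *
plan((.4535,.300,.020,-163))"
```

```text
from [0.4521 0.2958 0.095 ] [-179.73   -0.44 -163.4 ]
tr [-0.31  0.4   7.5 ] rot [-0.3 -0.4 -0.4] rows 1.8
```

Call:
{"op": "move_arm", "data": {
  "rows": [
    {"translation": [0,0.1,3.5],"rot": [0,0,0],"hand": 0.4},
    {"translation": [0,0.1,6],"rot": [0,0,0],"hand": 0.4},
    {"translation": [0,0.1,7.7],"rot": [0,0,0],"hand": 0.4},
    {"translation": [0,0.1,7.7],"rot": [0,0,0],"hand": 0.4},
    {"translation": [0,0.1,7.7],"rot": [0,0,0],"hand": 0.4}
  ]
}}

```text
t: 5.68
eef_pos: [0.4544, 0.3006, 0.024]
ee_rot: [-3.141, 0.0, -2.849]
force: [-0.4, 0.8, 1.1]
width: 0.0524
gripper_force: 0.0
```

Call:
{"op": "move_arm", "data": {
  "squeeze": 50,
  "rows": [
    {"translation": [0,0,0],"rot": [0,0,0],"hand": 1},
    {"translation": [0,0,0],"rot": [0,0,0],"hand": 1},
    {"translation": [0,0,0],"rot": [0,0,0],"hand": 1},
    {"translation": [0,0,0],"rot": [0,0,0],"hand": 1},
    {"translation": [0,0,0],"rot": [0,0,0],"hand": 1},
    {"translation": [0,0,0],"rot": [0,0,0],"hand": 1},
    {"translation": [0,0,0],"rot": [0,0,0],"hand": 1},
    {"translation": [0,0,0],"rot": [0,0,0],"hand": 1}
  ]
}}

```text
t: 6.35
eef_pos: [0.4535, 0.3008, 0.023]
ee_rot: [-3.141, -0.0, -2.849]
force: [0.3, -0.7, 3.1]
width: 0.0099
gripper_force: 50.0
```

Call:
{"op": "move_arm", "data": {
  "rows": [
    {"translation": [0,0,-2],"rot": [0,0,0],"hand": 1},
    {"translation": [0,0,-4],"rot": [0,0,0],"hand": 1},
    {"translation": [0,0,-6],"rot": [0,0,0],"hand": 1},
    {"translation": [0,0,-8],"rot": [0,0,0],"hand": 1},
    {"translation": [0,0,-8],"rot": [0,0,0],"hand": 1}
  ]
}}

```text
t: 6.77
eef_pos: [0.4548, 0.3022, 0.1063]
ee_rot: [3.139, 0.004, -2.848]
force: [0.5, 1.0, -1.7]
width: 0.0097
gripper_force: 50.0
```

Call:
{"op": "move_arm", "data": {
  "rows": [
    {"translation": [2.8,-1.9,0],"rot": [0,0,2.3],"hand": 1},
    {"translation": [5.6,-3.9,0],"rot": [0,0,4.6],"hand": 1},
    {"translation": [8.4,-5.8,0],"rot": [0,0,7],"hand": 1},
    {"translation": [8.4,-5.8,0],"rot": [0,0,7],"hand": 1},
    {"translation": [8.4,-5.8,0],"rot": [0,0,7],"hand": 1}
  ]
}}

```text
t: 7.18
eef_pos: [0.3884, 0.2194, 0.1024]
ee_rot: [-3.141, -0.001, -2.971]
force: [1.0, 1.9, -1.0]
width: 0.0098
gripper_force: 50.0
```

Run:
```python
from h import *
im,d,T,p,P=snap('scene','s5.png'); cv2.imwrite('pics/s5.png',cv2.resize(im[150:350,300:560,::-1],None,fx=3,fy=3))
plan((.385,.12,.1,-176),(.42,-.0263,.1,-177.8))
```

```text
from [0.3896 0.2208 0.1028] [ 1.7999e+02  1.0000e-02 -1.7021e+02]
tr [ 2.16 -9.85  0.27] rot [0.  0.  5.8] rows 2.4
tr [ -2.47 -14.84  -0.  ] rot [ 0.  -0.   1.8] rows 3.6
```

View pics/s5.png

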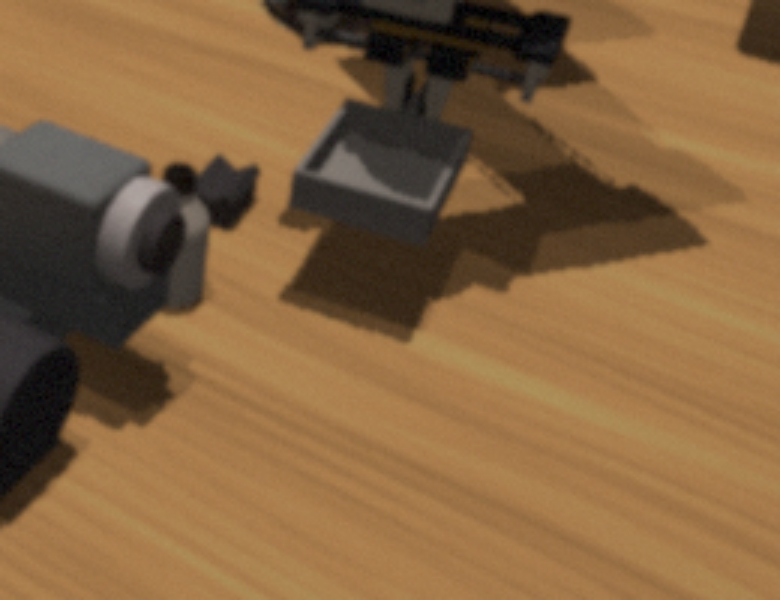

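The tray hangs from the gripper nearly level at (380,170), clear of the bottle at (185,260). I'll carry it over the V-block to the front of the bay.

Call:
{"op": "move_arm", "data": {
  "rows": [
    {"translation": [0.7,-3.3,0],"rot": [0,0,1.9],"hand": 1},
    {"translation": [1.4,-6.6,0],"rot": [0,0,3.8],"hand": 1},
    {"translation": [2.1,-9.8,0],"rot": [0,0,5.8],"hand": 1},
    {"translation": [2.1,-9.8,0],"rot": [0,0,5.8],"hand": 1},
    {"translation": [2.1,-9.8,0],"rot": [0,0,5.8],"hand": 1}
  ]
}}

```text
t: 7.65
eef_pos: [0.3861, 0.1201, 0.1026]
ee_rot: [-3.141, -0.0, -3.074]
force: [-0.0, -0.0, -1.7]
width: 0.0098
gripper_force: 50.0
```

Call:
{"op": "move_arm", "data": {
  "rows": [
    {"translation": [-0.6,-3.7,0],"rot": [0,0,0.5],"hand": 1},
    {"translation": [-1.2,-7.4,0],"rot": [0,0,1],"hand": 1},
    {"translation": [-1.8,-11.1,0],"rot": [0,0,1.5],"hand": 1},
    {"translation": [-2.5,-14.8,0],"rot": [0,0,1.8],"hand": 1},
    {"translation": [-2.5,-14.8,0],"rot": [0,0,1.8],"hand": 1},
    {"translation": [-2.5,-14.8,0],"rot": [0,0,1.8],"hand": 1},
    {"translation": [-2.5,-14.8,0],"rot": [0,0,1.8],"hand": 1}
  ]
}}

```text
t: 8.23
eef_pos: [0.4217, -0.0248, 0.1026]
ee_rot: [-3.141, -0.0, -3.105]
force: [0.7, -0.1, -1.9]
width: 0.0099
gripper_force: 50.0
```

Call:
{"op": "move_arm", "data": {
  "rows": [
    {"translation": [0,0,2],"rot": [0,0,0],"hand": 1},
    {"translation": [0,0,4],"rot": [0,0,0],"hand": 1},
    {"translation": [0,0,5.5],"rot": [0,0,0],"hand": 1},
    {"translation": [0,0,6.5],"rot": [0,0,0],"hand": 1},
    {"translation": [0,0,7],"rot": [0,0,0],"hand": 1},
    {"translation": [0,0,7],"rot": [0,0,0],"hand": 1}
  ]
}}

```text
t: 8.73
eef_pos: [0.4207, -0.0239, 0.0319]
ee_rot: [-3.141, -0.002, -3.101]
force: [-0.1, -0.0, -1.5]
width: 0.0092
gripper_force: 50.0
```

Run:
```python
from h import *
im,d,T,p,P=snap('top','t6.png'); np.save('t6P.npy',P)
print(arm.get_state()['force'])
find('tray','top',T)
s=cur()[0]
A=(P[...,0]>.4)&(P[...,0]<.63)&(np.abs(P[...,1]+.02)<.075)&(P[...,2]>.02)&(P[...,2]<.06)
q=P[A&(P[...,0]>s[0]+.06)]; b=cv2.minAreaRect((q[:,:2]*1000).astype(np.float32));print(len(q),b,cv2.boxPoints(b).round(0).tolist())
for x in (.50,.52,.54,.56,.57,.58):
    z=q[np.abs(q[:,0]-x)<.01][:,2]; print(x,len(z),np.percentile(z,[50,95]).round(4) if len(z) else 0)
plan((.42,-.0263,.023,-177.8))
```

```text
[-0.0214344  -0.64902681 -1.94799587]
top pinpoint tray 0.76 [ 0.509  -0.0175  0.009 ]
350 ((555.210693359375, -20.873764038085938), (146.83621215820312, 117.21979522705078), 0.28530365228652954) [[482.0, 37.0], [482.0, -80.0], [629.0, -79.0], [628.0, 38.0]]
0.5 49 [0.0403 0.0453]
0.52 58 [0.0409 0.0457]
0.54 51 [0.041  0.0448]
0.56 149 [0.0411 0.0449]
0.57 139 [0.0411 0.0451]
0.58 20 [0.0414 0.0459]
from [ 0.4214 -0.0241  0.0331] [-1.8000e+02  1.0000e-02 -1.7772e+02]
tr [ 0.15 -0.22  1.01] rot [-0.   0.   0.1] rows 0.3
```

Call:
{"op": "move_arm", "data": {
  "rows": [
    {"translation": [0,-0.2,0.5],"rot": [0,0,0.1],"hand": 1},
    {"translation": [0,-0.2,0.9],"rot": [0,0,0.1],"hand": 1},
    {"translation": [-2,-0.2,0.9],"rot": [0,0,0.1],"hand": 1},
    {"translation": [-4,-0.2,0.9],"rot": [0,0,0.1],"hand": 1},
    {"translation": [-4,-0.2,0.9],"rot": [0,0,0.1],"hand": 1}
  ]
}}

```text
t: 9.25
eef_pos: [0.4654, -0.0247, 0.0244]
ee_rot: [3.141, 0.004, -3.104]
force: [1.4, 0.5, -1.0]
width: 0.0094
gripper_force: 50.0
```

Run:
```python
from h import *
s=arm.get_state(); print(s['force'])
im,d,T,p,P=snap('top'); 
a=np.radians(2.22); D=P-np.array([.6983,-.0155,0]); X=D[...,0]*np.cos(a)+D[...,1]*np.sin(a); Y=-D[...,0]*np.sin(a)+D[...,1]*np.cos(a)
def L(p): d=p-np.array([.6983,-.0155,0]); return (d[0]*np.cos(a)+d[1]*np.sin(a))*1e3,(-d[0]*np.sin(a)+d[1]*np.cos(a))*1e3
print('tcp lathe',L(cur()[0]),cur())
for x in np.arange(-.2,-.07,.01):
    m=(np.abs(X-x)<.005)&(P[...,2]>.024)&(P[...,2]<.045)&(np.abs(Y)<.062)
    if m.sum()>3: print(round(x,3),m.sum(),np.percentile(Y[m],[2,98]).round(4),np.median(P[m][:,2]).round(4))
```

```text
[ 1.36900255  0.49850865 -1.01708221]
tcp lathe (np.float64(-235.31857851800234), np.float64(-0.5323016569941698)) (array([ 0.46317866, -0.02514735,  0.02397601]), Rotation.from_matrix(array([[-9.99353688e-01, -3.58879264e-02,  2.06487999e-03],
                            [-3.58870933e-02,  9.99355754e-01,  4.39094773e-04],
                            [-2.07930790e-03,  3.64708440e-04, -9.99997772e-01]])))
-0.2 4 [0.0455 0.0478] 0.0344
-0.19 21 [-0.0517  0.0477] 0.0352
-0.18 20 [-0.0517  0.0477] 0.0341
-0.17 23 [-0.0519  0.0475] 0.0351
-0.16 22 [-0.0521  0.0475] 0.0346
-0.15 21 [-0.0523  0.0474] 0.0352
-0.14 19 [-0.0524  0.0473] 0.035
-0.13 21 [-0.0506  0.0495] 0.0353
-0.12 20 [-0.0506  0.0495] 0.0336
-0.11 22 [-0.0508  0.0493] 0.0358
-0.1 23 [-0.051   0.0492] 0.0353
-0.09 89 [-0.051   0.0491] 0.0337
-0.08 44 [-0.0491  0.047 ] 0.036
```

Call:
{"op": "move_arm", "data": {
  "rows": [
    {"translation": [-2,0.1,0],"rot": [0,0,0],"hand": 1},
    {"translation": [-4,0.1,0],"rot": [0,0,0],"hand": 1},
    {"translation": [-6,0.1,0],"rot": [0,0,0],"hand": 1},
    {"translation": [-8,0.1,0],"rot": [0,0,0],"hand": 1},
    {"translation": [-9,0.1,0],"rot": [0,0,0],"hand": 1},
    {"translation": [-9,0.1,0],"rot": [0,0,0],"hand": 1}
  ]
}}

```text
t: 9.8
eef_pos: [0.5525, -0.0212, 0.0236]
ee_rot: [3.142, 0.001, -3.106]
force: [0.4, -0.6, -2.4]
width: 0.0097
gripper_force: 50.0
```

Call:
{"op": "move_arm", "data": {
  "rows": [
    {"translation": [-1,0,0],"rot": [0,0,0],"hand": 1},
    {"translation": [-2,0,0],"rot": [0,0,0],"hand": 1},
    {"translation": [-3,0,0],"rot": [0,0,0],"hand": 1},
    {"translation": [-4,0,0],"rot": [0,0,0],"hand": 1},
    {"translation": [-4,0,0],"rot": [0,0,0],"hand": 1}
  ]
}}

```text
t: 10.22
eef_pos: [0.5933, -0.0195, 0.024]
ee_rot: [-3.142, 0.002, -3.105]
force: [0.1, 0.7, -2.0]
width: 0.01
gripper_force: 50.0
```

```bash
cat >> h.py <<'E'
O=np.array([.6983,-.0155,0]); RL=R.from_euler('z',2.22,degrees=True)
def L(p): return (RL.inv().apply(np.asarray(p)-O)*1e3).round(1)
E
python3 -c "
from h import *
s=arm.get_state();print(L(s['eef_pos']),s['force'],s['width'],s['ee_rot'])"
```

```text
[-105.    0.   24.] [ 0.06385498  0.65577114 -2.0304865 ] 0.010034452545132197 [-3.14158866e+00  1.79212014e-03 -3.10507154e+00]
```

Call:
{"op": "move_arm", "data": {
  "rows": [
    {"translation": [-0.3,0,0.1],"rot": [0,0,0],"hand": 1},
    {"translation": [-0.6,0,0.1],"rot": [0,0,0],"hand": 1},
    {"translation": [-0.9,0,0.1],"rot": [0,0,0],"hand": 1},
    {"translation": [-1.1,0,0.1],"rot": [0,0,0],"hand": 1},
    {"translation": [-1.1,0,0.1],"rot": [0,0,0],"hand": 1}
  ]
}}

```text
t: 10.63
eef_pos: [0.6021, -0.0195, 0.023]
ee_rot: [-3.141, 0.0, -3.105]
force: [-2.3, -1.4, 3.3]
width: 0.0098
gripper_force: 50.0
```

Call:
{"op": "move_arm", "data": {
  "rows": [
    {"translation": [-0.1,0,0],"rot": [0,0,0],"hand": 1},
    {"translation": [-0.15,0,0],"rot": [0,0,0],"hand": 1},
    {"translation": [-0.15,0,0],"rot": [0,0,0],"hand": 1}
  ]
}}

```text
t: 10.88
eef_pos: [0.6028, -0.0195, 0.023]
ee_rot: [-3.141, -0.001, -3.106]
force: [-4.3, -0.5, 5.2]
width: 0.0093
gripper_force: 50.0
```

```bash
python3 -c "
from h import *
s=arm.get_state();print(L(s['eef_pos']),s['force'],s['width'],s['ee_rot'])"
```

```text
[-95.6  -0.3  23. ] [-4.34646704 -0.47398391  5.19257153] 0.009344903115400404 [-3.14144334e+00 -7.35699680e-04 -3.10553802e+00]
```

Call:
{"op": "move_arm", "data": {
  "rows": [
    {"translation": [-0.1,0,0],"rot": [0,0,0],"hand": 1},
    {"translation": [-0.2,0,0],"rot": [0,0,0],"hand": 1},
    {"translation": [-0.3,0,0],"rot": [0,0,0],"hand": 1},
    {"translation": [-0.3,0,0],"rot": [0,0,0],"hand": 1}
  ]
}}

```text
t: 11.22
eef_pos: [0.6051, -0.0195, 0.023]
ee_rot: [-3.141, -0.002, -3.106]
force: [-7.6, 0.3, 7.6]
width: 0.0096
gripper_force: 50.0
```

```bash
python3 -c "
from h import *
s=arm.get_state();print(L(s['eef_pos']),s['force'],s['width'],s['ee_rot'])"
```

```text
[-93.3  -0.3  23. ] [-7.57175668  0.34976743  7.57706021] 0.009571690006084625 [-3.14136358e+00 -2.04514051e-03 -3.10579837e+00]
```

Call:
{"op": "move_arm", "data": {
  "rows": [
    {"translation": [-0.1,0,-0.1],"rot": [0,0,0],"hand": 1},
    {"translation": [-0.2,0,-0.1],"rot": [0,0,0],"hand": 1},
    {"translation": [-0.3,0,-0.1],"rot": [0,0,0],"hand": 1},
    {"translation": [-0.3,0,-0.1],"rot": [0,0,0],"hand": 1},
    {"translation": [-0.3,0,-0.1],"rot": [0,0,0],"hand": 1}
  ]
}}

```text
t: 11.63
eef_pos: [0.6053, -0.0198, 0.023]
ee_rot: [-3.141, -0.007, -3.106]
force: [-13.2, 0.7, 8.5]
width: 0.0096
gripper_force: 50.0
```

```bash
python3 -c "
from h import *
s=arm.get_state();print(L(s['eef_pos']),s['force'],s['width'],s['ee_rot'])"
```

```text
[-93.1  -0.7  23. ] [-13.17993045   0.74995422   8.4781804 ] 0.009618863814423789 [-3.14094129 -0.00704585 -3.10648331]
```

The tray stopped against the back stop: force jumped with no further motion, and the TCP reads lathe x -93. Releasing and rising.

Call:
{"op": "move_arm", "data": {
  "rows": [
    {"translation": [0.2,0,0],"rot": [0,0,0],"hand": 1},
    {"translation": [0.2,0,0],"rot": [0,0,0],"hand": 0.5},
    {"translation": [0.2,0,0],"rot": [0,0,0],"hand": 0.5},
    {"translation": [0.2,0,0],"rot": [0,0,0],"hand": 0.5},
    {"translation": [0.2,0,0],"rot": [0,0,0],"hand": 0.5},
    {"translation": [0.2,0,0],"rot": [0,0,0],"hand": 0.5}
  ]
}}

```text
t: 12.13
eef_pos: [0.6077, -0.0191, 0.0238]
ee_rot: [3.141, 0.001, -3.105]
force: [-0.9, 0.3, 0.0]
width: 0.0376
gripper_force: 0.0
```

Call:
{"op": "move_arm", "data": {
  "rows": [
    {"translation": [0.2,0,-2],"rot": [0,0,0],"hand": 0.5},
    {"translation": [0.2,0,-5],"rot": [0,0,0],"hand": 0.5},
    {"translation": [0.2,0,-9],"rot": [0,0,0],"hand": 0.5},
    {"translation": [0.2,0,-13],"rot": [0,0,0],"hand": 0.5},
    {"translation": [0.2,0,-17],"rot": [0,0,0],"hand": 0.3},
    {"translation": [0.2,0,-21],"rot": [0,0,0],"hand": 0.1},
    {"translation": [0.2,0,-25],"rot": [0,0,0],"hand": 0},
    {"translation": [0.2,0,-25],"rot": [0,0,0],"hand": 0}
  ]
}}

```text
t: 12.8
eef_pos: [0.609, -0.0195, 0.2836]
ee_rot: [3.141, 0.014, -3.105]
force: [1.5, -0.6, 1.2]
width: 0.0653
gripper_force: 0.0
```

Call:
{"op": "move_arm", "data": {
  "rows": [
    {"translation": [0,0,0],"rot": [0,0,0],"hand": 0},
    {"translation": [0,0,0],"rot": [0,0,0],"hand": 0}
  ]
}}

```text
t: 12.97
eef_pos: [0.6051, -0.0192, 0.2739]
ee_rot: [3.141, 0.0, -3.106]
force: [-0.1, 0.1, -0.5]
width: 0.078
gripper_force: 0.0
```

Run:
```python
from h import *
im,d,T,p,P=snap('wrist','w7.png'); print(L(cur()[0]))
find('tray','wrist',T);find('fence','wrist',T)
D=RL.inv().apply((P-O).reshape(-1,3)).reshape(P.shape)
def st(n,m): q=D[m]; print(n,len(q),(np.percentile(q,[2,50,98],axis=0)*1e3).round(1).tolist() if len(q) else '')
z=D[...,2];x=D[...,0];y=D[...,1]
st('tab',(z>.03)&(z<.042)&(np.abs(y)<.012)&(x>-.13)&(x<-.079))
for a in (-.07,-.06,-.05,-.04):
  st('fence%.2f'%a,(z>.027)&(z<.037)&(np.abs(x-a)<.005)&(y>-.07)&(y<-.0535))
  st('wall%.2f'%a,(z>.027)&(z<.037)&(np.abs(x-a)<.005)&(y>-.0535)&(y<-.035))
  st('wall+%.2f'%a,(z>.027)&(z<.037)&(np.abs(x-a)<.005)&(y<.0535)&(y>.035))
plan((.45,-.2,.29,-174),(.4854,-.3005,.26,-172.2))
```

```text
[-9.36e+01 -2.00e-01  2.73e+02]
wrist pinpoint tray 0.56 [ 0.6885 -0.0114 -0.0016]
wrist pinpoint fence 0.68 [ 0.6478 -0.0742  0.0279]
tab 262 [[-110.4, -4.0, 33.4], [-95.4, 0.3, 35.1], [-79.9, 4.7, 36.6]]
fence-0.07 46 [[-74.8, -59.9, 27.3], [-70.4, -57.6, 30.9], [-65.2, -55.0, 32.2]]
wall-0.07 91 [[-74.9, -50.0, 27.7], [-72.1, -45.3, 30.9], [-65.3, -35.3, 32.7]]
wall+-0.07 99 [[-74.8, 35.9, 27.6], [-71.8, 44.8, 30.7], [-65.4, 50.6, 32.7]]
fence-0.06 42 [[-64.3, -59.3, 27.6], [-60.1, -56.9, 30.9], [-55.6, -54.9, 32.5]]
wall-0.06 41 [[-64.6, -50.4, 29.1], [-60.4, -48.0, 30.8], [-55.6, -45.7, 32.3]]
wall+-0.06 42 [[-64.7, 46.2, 30.0], [-60.3, 48.5, 30.9], [-55.4, 50.9, 32.2]]
fence-0.05 43 [[-54.8, -59.9, 29.6], [-50.1, -57.3, 31.4], [-45.4, -55.0, 32.4]]
wall-0.05 41 [[-54.7, -50.7, 29.9], [-50.1, -48.4, 31.2], [-45.8, -46.0, 32.1]]
wall+-0.05 39 [[-54.7, 46.5, 29.8], [-50.8, 48.9, 31.2], [-45.6, 51.2, 32.4]]
fence-0.04 38 [[-44.9, -60.0, 27.7], [-39.7, -57.0, 30.7], [-35.1, -55.0, 32.6]]
wall-0.04 38 [[-44.9, -50.0, 27.9], [-39.7, -47.6, 31.0], [-35.1, -45.8, 32.8]]
wall+-0.04 38 [[-44.8, 46.0, 28.7], [-39.5, 48.2, 31.2], [-35.4, 50.5, 32.5]]
from [ 0.6048 -0.0194  0.2724] [-1.7998e+02 -1.4000e-01 -1.7794e+02]
tr [ 16.12 -17.5   -1.72] rot [-0.  -0.1 -3.9] rows 5.7
tr [ -2.47 -10.36   3.  ] rot [ 0.   0.  -1.8] rows 2.7
```

View pics/w7.png

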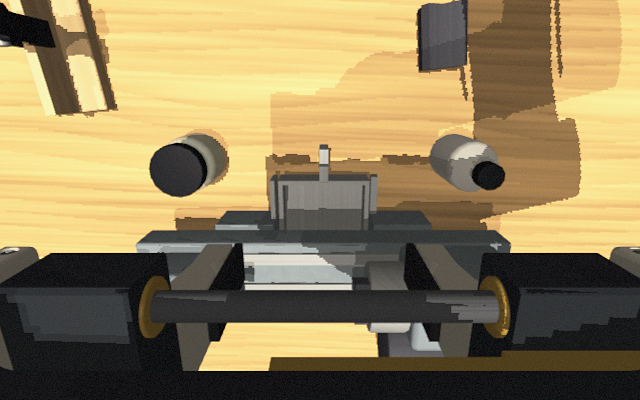

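The tray is home, square and centred: tab at (324,165), near wall at row 180, and its walls between the fence and guide. Now the clamp.

Call:
{"op": "move_arm", "data": {
  "rows": [
    {"translation": [2.7,-2.9,-0.3],"rot": [0,0,-0.7],"hand": 0},
    {"translation": [5.4,-5.8,-0.6],"rot": [0,0,-1.3],"hand": 0},
    {"translation": [8.1,-8.7,-0.9],"rot": [0,0,-2],"hand": 0},
    {"translation": [10.8,-11.6,-1.2],"rot": [0,0,-2.6],"hand": 0},
    {"translation": [13.5,-14.6,-1.5],"rot": [0,0,-3.2],"hand": 0},
    {"translation": [16.1,-17.5,-1.7],"rot": [0,0,-3.9],"hand": 0},
    {"translation": [16.1,-17.5,-1.7],"rot": [0,0,-3.9],"hand": 0}
  ]
}}

```text
t: 13.7
eef_pos: [0.4468, -0.2032, 0.2908]
ee_rot: [-3.141, -0.001, -3.04]
force: [0.5, 1.4, -0.2]
width: 0.0876
gripper_force: 0.0
```

Call:
{"op": "move_arm", "data": {
  "rows": [
    {"translation": [-0.8,-3.5,1],"rot": [0,0,-0.6],"hand": 0},
    {"translation": [-1.6,-7,2],"rot": [0,0,-1.2],"hand": 0},
    {"translation": [-2.5,-10.4,3],"rot": [0,0,-1.8],"hand": 0},
    {"translation": [-2.5,-10.4,3],"rot": [0,0,-1.8],"hand": 0},
    {"translation": [-2.5,-10.4,3],"rot": [0,0,-1.8],"hand": 0}
  ]
}}

```text
t: 14.12
eef_pos: [0.4858, -0.3021, 0.2579]
ee_rot: [3.14, -0.005, -3.009]
force: [-0.3, 0.7, 0.3]
width: 0.0877
gripper_force: 0.0
```

```bash
python3 -c "
from h import *
plan((.4854,-.3003,.123,-172.2))"
```

```text
from [ 0.4858 -0.3021  0.2579] [ 179.89   -0.28 -172.4 ]
tr [-0.05  0.15 13.49] rot [ 0.1 -0.3 -0.2] rows 3.2
```

Call:
{"op": "move_arm", "data": {
  "rows": [
    {"translation": [0,0.1,3],"rot": [0,0,-0.1],"hand": 0},
    {"translation": [0,0.1,6],"rot": [0,0,-0.1],"hand": 0},
    {"translation": [0,0.1,9],"rot": [0,0,-0.1],"hand": 0},
    {"translation": [0,0.1,12],"rot": [0,0,-0.1],"hand": 0},
    {"translation": [0,0.1,13.5],"rot": [0,0,-0.1],"hand": 0},
    {"translation": [0,0.1,13.5],"rot": [0,0,-0.1],"hand": 0},
    {"translation": [0,0.1,13.5],"rot": [0,0,-0.1],"hand": 0}
  ]
}}

```text
t: 14.7
eef_pos: [0.486, -0.2992, 0.1256]
ee_rot: [3.141, -0.002, -3.003]
force: [-0.5, -0.6, 1.6]
width: 0.0876
gripper_force: 0.0
```

```bash
python3 -c "
from h import *
print(arm.get_state()['force']);plan((.4854,-.3003,.123,-172.2))"
```

```text
[-0.4743503  -0.57536205  1.59267472]
from [ 0.486  -0.2992  0.1256] [ 1.7998e+02 -1.0000e-01 -1.7208e+02]
tr [ 0.07 -0.1   0.26] rot [ 0.  -0.1  0.1] rows 0.1
```

Call:
{"op": "move_arm", "data": {
  "squeeze": 30,
  "rows": [
    {"translation": [0,-0.1,0.2],"rot": [0,0,0],"hand": 1},
    {"translation": [0,-0.1,0.2],"rot": [0,0,0],"hand": 1},
    {"translation": [0,-0.1,0.2],"rot": [0,0,0],"hand": 1},
    {"translation": [0,-0.1,0.2],"rot": [0,0,0],"hand": 1},
    {"translation": [0,-0.1,0.2],"rot": [0,0,0],"hand": 1},
    {"translation": [0,-0.1,0.2],"rot": [0,0,0],"hand": 1},
    {"translation": [0,-0.1,0.2],"rot": [0,0,0],"hand": 1},
    {"translation": [0,-0.1,0.2],"rot": [0,0,0],"hand": 1}
  ]
}}

```text
t: 15.37
eef_pos: [0.4863, -0.3008, 0.1238]
ee_rot: [3.141, -0.0, -3.004]
force: [-0.3, -0.1, -1.2]
width: 0.041
gripper_force: 29.9
```

Call:
{"op": "move_arm", "data": {
  "rows": [
    {"translation": [0,0,0],"rot": [0,0,0],"hand": 1},
    {"translation": [0,0,0],"rot": [0,0,0],"hand": 1},
    {"translation": [0,0,0],"rot": [0,0,0],"hand": 1}
  ]
}}

```text
t: 15.62
eef_pos: [0.4864, -0.3008, 0.1238]
ee_rot: [3.142, -0.0, -3.004]
force: [0.3, -0.2, -0.9]
width: 0.0411
gripper_force: 29.9
```

Run:
```python
from h import *
s=arm.get_state();print(s['force'],s['moment'],s['width'],cur()[0])
im,d,T,p,P=snap('wrist','w8.png'); find('clamp','wrist',T)
im,d,T,p,P=snap('scene','s8.png'); find('clamp','scene',T); cv2.imwrite('pics/s8.png',cv2.resize(im[80:200,200:330,::-1],None,fx=5,fy=5,interpolation=cv2.INTER_CUBIC))
```

```text
[ 0.2819906  -0.15145982 -0.86002902] [ 0.02356625 -0.02900251  0.05523487] 0.041131490840174756 [ 0.48642193 -0.30081981  0.12377405]
wrist pinpoint clamp 0.76 [ 0.4854 -0.2915  0.0223]
scene pinpoint clamp 0.71 [ 0.4817 -0.2973  0.0283]
```

Grip width is 41 mm, so the jaws are fully open. Lifting.

Call:
{"op": "move_arm", "data": {
  "rows": [
    {"translation": [0,0,-0.5],"rot": [0,0,0],"hand": 1},
    {"translation": [0,0,-1],"rot": [0,0,0],"hand": 1},
    {"translation": [0,0,-2],"rot": [0,0,0],"hand": 1},
    {"translation": [0,0,-3.5],"rot": [0,0,0],"hand": 1},
    {"translation": [0,0,-6],"rot": [0,0,0],"hand": 1},
    {"translation": [0,0,-9],"rot": [0,0,0],"hand": 1},
    {"translation": [0,0,-12],"rot": [0,0,0],"hand": 1},
    {"translation": [0,0,-12],"rot": [0,0,0],"hand": 1}
  ]
}}

```text
t: 16.48
eef_pos: [0.4891, -0.3023, 0.2517]
ee_rot: [-3.136, 0.009, -3.003]
force: [1.2, -0.3, 0.3]
width: 0.0406
gripper_force: 29.9
```

Call:
{"op": "move_arm", "data": {
  "rows": [
    {"translation": [0,0,0],"rot": [0,0,0],"hand": 1},
    {"translation": [0,0,0],"rot": [0,0,0],"hand": 1}
  ]
}}

```text
t: 16.65
eef_pos: [0.4862, -0.3006, 0.2443]
ee_rot: [3.141, 0.001, -3.005]
force: [-0.1, 0.4, -2.0]
width: 0.0413
gripper_force: 29.9
```

Run:
```python
from h import *
s=arm.get_state();print(s['force'],s['moment'],s['width'],cur()[0],cur()[1].as_euler('xyz',True))
im,d,T,p,P=snap('wrist','w9.png'); find('clamp','wrist',T)
a=cur(); np.save('w9P.npy',P)
D=a[1].inv().apply((P-a[0]).reshape(-1,3)).reshape(P.shape)
for z in np.arange(0,.115,.01):
    m=(np.abs(D[...,2]-z)<.005)&(np.abs(D[...,0])<.03)&(np.abs(D[...,1])<.06)
    if m.sum()>5:
        y=np.sort(D[m][:,1]); g=np.diff(y); i=g.argmax()
        print('w toolz %.2f n%d'%(z,m.sum()),'y',(np.array([y[0],y[i],y[i+1],y[-1]])*1e3).round(1),'x',(np.percentile(D[m][:,0],[2,98])*1e3).round(1))
im,d,T,p,P=snap('scene'); find('clamp','scene',T); cv2.imwrite('pics/s9.png',cv2.resize(im[60:200,190:350,::-1],None,fx=5,fy=5,interpolation=cv2.INTER_CUBIC))
D=a[1].inv().apply((P-a[0]).reshape(-1,3)).reshape(P.shape)
for z in np.arange(-.02,.115,.01):
    m=(np.abs(D[...,2]-z)<.005)&(np.abs(D[...,0])<.03)&(np.abs(D[...,1])<.06)
    if m.sum()>5:
        y=np.sort(D[m][:,1]); g=np.diff(y); i=g.argmax()
        print('s toolz %.2f n%d'%(z,m.sum()),'y',(np.array([y[0],y[i],y[i+1],y[-1]])*1e3).round(1),'x',(np.percentile(D[m][:,0],[2,98])*1e3).round(1))
```

```text
[-0.09126163  0.43956747 -2.01087281] [-0.01065904 -0.02559285 -0.00159712] 0.04132562218199861 [ 0.48621584 -0.30062536  0.24432369] [ 1.79993518e+02  5.29420048e-02 -1.72145688e+02]
wrist pinpoint clamp 0.63 [ 0.4823 -0.2914  0.1443]
w toolz 0.00 n1027 y [-35.5 -13.8  15.4  37. ] x [ 2.9 13.1]
w toolz 0.01 n558 y [-35.6 -14.7  16.2  37.2] x [-7.7 13. ]
w toolz 0.02 n381 y [-20.8 -14.2  16.1  22.4] x [-9.9 13. ]
w toolz 0.03 n814 y [-19.8 -10.4  12.   20.8] x [-9.7 12. ]
w toolz 0.04 n2039 y [-16.1   0.5   1.   17.1] x [-12.7  14.9]
w toolz 0.05 n210 y [-14.3 -14.3 -13.6  15.7] x [-9.8 15.9]
w toolz 0.06 n137 y [-16.3  -9.6  11.   17.8] x [ 4.7 11.9]
w toolz 0.07 n213 y [-17.5  -8.9  10.3  18.8] x [ 2.5 12.9]
w toolz 0.08 n92 y [-17.7 -11.2  12.5  19.1] x [ 8.6 12.9]
w toolz 0.09 n87 y [-19.4 -13.1  14.4  20.3] x [ 1.5 12.8]
scene pinpoint clamp 0.93 [ 0.4802 -0.2957  0.1514]
s toolz -0.02 n93 y [-36.3 -11.2  14.4  43.4] x [-12.2  12.1]
s toolz -0.01 n78 y [-37.9 -11.3  15.7  38.9] x [-12.1  11.9]
s toolz 0.00 n79 y [-34.3 -13.3  16.6  38. ] x [-11.8  13.2]
s toolz 0.01 n52 y [-34.6 -13.6  16.   38.4] x [-11.2  12.5]
s toolz 0.02 n43 y [-22.2 -13.6  16.3  23.5] x [-9.2 13.6]
s toolz 0.03 n45 y [-17.6  -8.   13.8  21. ] x [-9.6 13.4]
s toolz 0.04 n56 y [-15.7 -15.7 -12.5  17. ] x [-11.6  12.1]
s toolz 0.05 n37 y [-10.7   4.7   8.4  17.9] x [-12.7  11.7]
s toolz 0.06 n41 y [-16.3  -7.1  12.5  19.7] x [-8.7 11.6]
s toolz 0.07 n43 y [-17.9  -7.9  10.2  19.4] x [-9.9 14.5]
s toolz 0.08 n45 y [-17.1  -9.8  11.7  21.8] x [-9.4 13.5]
s toolz 0.09 n37 y [-18.  -10.8  11.9  22. ] x [-9.9 16.5]
```

View pics/s9.png

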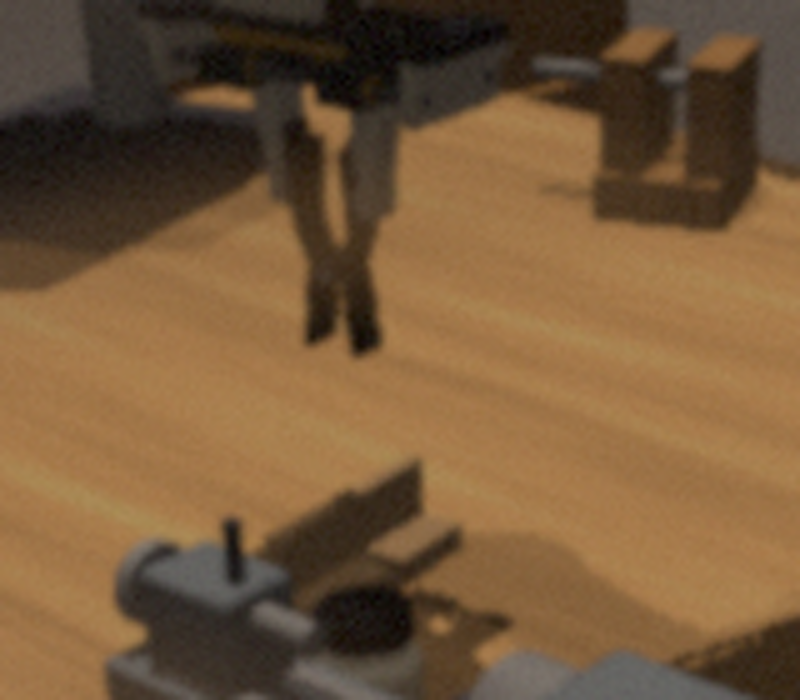

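View pics/w9.png

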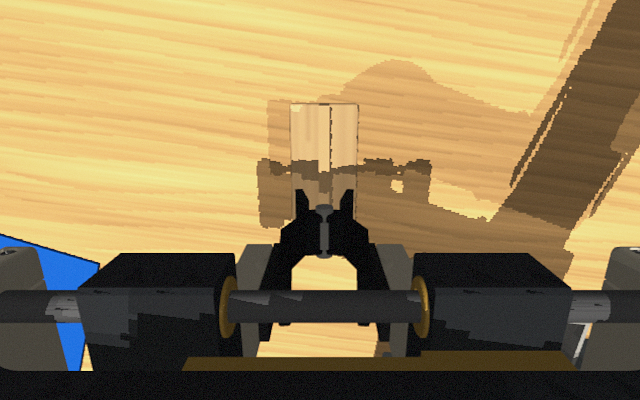

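The clamp hangs with its jaws wide open, symmetric about the tool axis: pin at (325,230) and jaws at (300,210) and (348,210) in the wrist view. Moving it over the fence.

```bash
python3 -c "
from h import *
plan((.55,-.2,.245,-175),(.6414,-.0714,.22,-177.8))"
```

```text
from [ 0.4859 -0.3007  0.2429] [ 1.7996e+02 -1.0000e-01 -1.7214e+02]
tr [-7.73  9.1  -0.22] rot [ 0.  -0.1  2.9] rows 2.9
tr [-10.23  12.01   2.5 ] rot [ 0.  -0.   2.8] rows 3.8
```

Call:
{"op": "move_arm", "data": {
  "rows": [
    {"translation": [-1.5,1.8,0],"rot": [0,0,0.6],"hand": 1},
    {"translation": [-3.1,3.6,0],"rot": [0,0,1.2],"hand": 1},
    {"translation": [-4.6,5.5,0],"rot": [0,0,1.8],"hand": 1},
    {"translation": [-6.2,7.3,0],"rot": [0,0,2.4],"hand": 1},
    {"translation": [-7.7,9.1,0],"rot": [0,0,2.9],"hand": 1},
    {"translation": [-7.7,9.1,0],"rot": [0,0,2.9],"hand": 1}
  ]
}}

```text
t: 17.35
eef_pos: [0.5519, -0.1975, 0.2428]
ee_rot: [3.141, -0.001, -3.053]
force: [-0.4, -1.0, -1.2]
width: 0.0408
gripper_force: 29.9
```

Call:
{"op": "move_arm", "data": {
  "rows": [
    {"translation": [-1.7,2,0],"rot": [0,0,0.5],"hand": 1},
    {"translation": [-3.4,4,0],"rot": [0,0,1],"hand": 1},
    {"translation": [-5.1,6,0.5],"rot": [0,0,1.5],"hand": 1},
    {"translation": [-6.8,8,1],"rot": [0,0,2],"hand": 1},
    {"translation": [-8.5,10,1.5],"rot": [0,0,2.5],"hand": 1},
    {"translation": [-10.2,12,2],"rot": [0,0,2.8],"hand": 1},
    {"translation": [-10.2,12,2],"rot": [0,0,2.8],"hand": 1},
    {"translation": [-10.2,12,2],"rot": [0,0,2.8],"hand": 1}
  ]
}}

```text
t: 18.02
eef_pos: [0.6415, -0.0707, 0.2221]
ee_rot: [-3.141, -0.003, -3.102]
force: [-0.7, -0.1, -0.9]
width: 0.041
gripper_force: 29.9
```

```bash
python3 -c "
from h import *
s=arm.get_state();print(L(s['eef_pos']),s['force'],s['width'])
plan((.6414,-.0714,.15,-177.8))"
```

```text
[-58.9 -53.  222.1] [-0.70448443 -0.1240389  -0.89272247] 0.041002580732782394
from [ 0.6415 -0.0707  0.2221] [-1.7998e+02 -1.7000e-01 -1.7773e+02]
tr [-0.01 -0.06  7.21] rot [-0.  -0.2  0.1] rows 1.7
```

Call:
{"op": "move_arm", "data": {
  "rows": [
    {"translation": [0,-0.1,1.5],"rot": [0,0,0],"hand": 1},
    {"translation": [0,-0.1,3],"rot": [0,0,0],"hand": 1},
    {"translation": [0,-0.1,4.5],"rot": [0,0,0],"hand": 1},
    {"translation": [0,-0.1,6],"rot": [0,0,0],"hand": 1},
    {"translation": [0,-0.1,7],"rot": [0,0,0],"hand": 1},
    {"translation": [0,-0.1,7],"rot": [0,0,0],"hand": 1},
    {"translation": [0,-0.1,7],"rot": [0,0,0],"hand": 1}
  ]
}}

```text
t: 18.6
eef_pos: [0.6412, -0.0734, 0.1537]
ee_rot: [-3.141, -0.001, -3.104]
force: [-0.7, 0.4, -0.9]
width: 0.0409
gripper_force: 29.9
```

Run:
```python
from h import *
s=arm.get_state();print(L(s['eef_pos']),s['force'],s['width'])
im,d,T,p,P=snap('wrist','w10.png'); find('clamp','wrist',T)
D=RL.inv().apply((P-O).reshape(-1,3)).reshape(P.shape)*1e3
def rows(zs,hw,xr,yr):
  for z in zs:
    m=(np.abs(D[...,2]-z)<hw)&(D[...,0]>xr[0])&(D[...,0]<xr[1])&(D[...,1]>yr[0])&(D[...,1]<yr[1])
    if m.sum()>5:
        y=np.sort(D[m][:,1]); g=np.diff(y); i=g.argmax()
        print('z%d n%d'%(z,m.sum()),'y',np.array([y[0],y[i],y[i+1],y[-1]]).round(1),'x',np.percentile(D[m][:,0],[2,98]).round(1))
rows((56,60,64,70,80,90,100),3,(-80,-35),(-80,-25))
rows((31,),4,(-74,-60),(-66,-42))
```

```text
[-59.3 -55.6 153.7] [-0.71301771  0.44241132 -0.93830347] 0.04087623191201714
wrist pinpoint clamp 0.64 [ 0.6405 -0.0636  0.0555]
z56 n9 y [-73.1 -70.3 -39.2 -35.8] x [-72.8 -72.6]
z60 n48 y [-74.5 -69.5 -40.  -35.1] x [-73.1 -65.9]
z64 n66 y [-74.4 -68.5 -41.  -35.1] x [-73.1 -66.4]
z70 n59 y [-73.1 -67.5 -42.  -36.3] x [-73.1 -68.9]
z80 n62 y [-72.9 -65.1 -44.4 -36.5] x [-73. -61.]
z90 n91 y [-71.8 -66.5 -43.6 -37.6] x [-72.1 -63.8]
z100 n80 y [-69.8 -52.1 -48.7 -39.7] x [-76.  -68.9]
z31 n272 y [-59.8 -55.2 -50.6 -42.1] x [-73.8 -60.3]
```

View pics/w10.png

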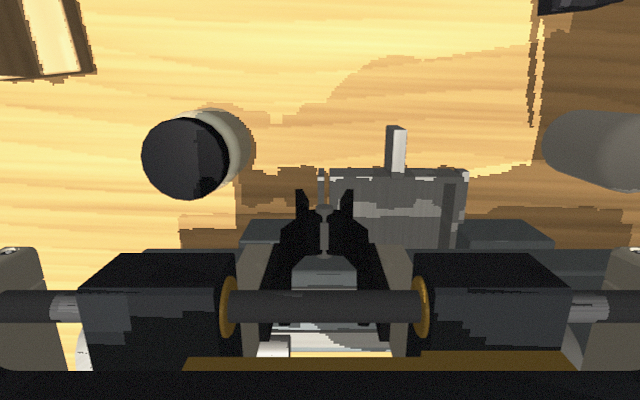

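The jaws straddle the fence and wall line at (325,190), but sit about 1.8 mm too far to -y. I'll correct that and settle before going down.

Call:
{"op": "move_arm", "data": {
  "rows": [
    {"translation": [0,0.15,0.8],"rot": [0,0,0],"hand": 1},
    {"translation": [0,0.15,1.5],"rot": [0,0,0],"hand": 1},
    {"translation": [0,0.15,1.5],"rot": [0,0,0],"hand": 1},
    {"translation": [0,0.15,1.5],"rot": [0,0,0],"hand": 1},
    {"translation": [0,0.15,1.5],"rot": [0,0,0],"hand": 1}
  ]
}}

```text
t: 19.12
eef_pos: [0.6415, -0.0713, 0.1388]
ee_rot: [-3.141, -0.0, -3.104]
force: [1.3, -0.4, -1.0]
width: 0.0408
gripper_force: 29.9
```

```bash
cat > c.py <<'E'
from h import *
s=arm.get_state();print(L(s['eef_pos']),s['force'],s['width'])
im,d,T,p,P=snap('wrist','w11.png')
D=RL.inv().apply((P-O).reshape(-1,3)).reshape(P.shape)*1e3
z0=s['eef_pos'][2]*1e3
for dz in (94,90,86,80,74,65):
    m=(np.abs(D[...,2]-z0+dz)<3)&(D[...,0]>-75.5)&(D[...,0]<-60)&(D[...,1]>-80)&(D[...,1]<-25)
    if m.sum()>5:
        y=np.sort(D[m][:,1]); g=np.diff(y); i=g.argmax()
        print('dz%d n%d'%(dz,m.sum()),'y',np.array([y[0],y[i],y[i+1],y[-1]]).round(1),'mid',((y[i]+y[i+1])/2).round(1))
m=(np.abs(D[...,2]-31)<3)&(D[...,0]>-75)&(D[...,0]<-66)&(D[...,1]>-62)&(D[...,1]<-44)
y=D[m][:,1]; print('fence',np.percentile(y[y<-53.5],[2,98]).round(1),'wall',np.percentile(y[y>-53.5],[2,50]).round(1))
E
python3 c.py
```

```text
[-58.9 -53.5 138.8] [ 1.33855625 -0.36474381 -1.01937726] 0.04078480085789929
dz94 n45 y [-72.3 -67.3 -37.9 -33. ] mid -52.6
dz90 n62 y [-72.3 -67.  -38.9 -33. ] mid -53.0
dz86 n51 y [-71.2 -65.6 -39.8 -34.1] mid -52.7
dz80 n60 y [-70.1 -64.6 -40.6 -35.2] mid -52.6
dz74 n60 y [-70.8 -63.  -42.2 -34.7] mid -52.6
dz65 n97 y [-69.7 -62.2 -42.4 -35.5] mid -52.3
fence [-59.6 -55.2] wall [-50.1 -47.3]
```

Centred. Down to tips at about 10 mm.

Call:
{"op": "move_arm", "data": {
  "rows": [
    {"translation": [0,0,0.7],"rot": [0,0,0],"hand": 1},
    {"translation": [0,0,1.4],"rot": [0,0,0],"hand": 1},
    {"translation": [0,0,2.1],"rot": [0,0,0],"hand": 1},
    {"translation": [0,0,2.1],"rot": [0,0,0],"hand": 1}
  ]
}}

```text
t: 19.5
eef_pos: [0.6413, -0.0712, 0.1165]
ee_rot: [3.141, -0.0, -3.104]
force: [0.7, -0.2, -1.7]
width: 0.0411
gripper_force: 29.8
```

Call:
{"op": "move_arm", "data": {
  "rows": [
    {"translation": [0,0,0.6],"rot": [0,0,0],"hand": 1},
    {"translation": [0,0,1.2],"rot": [0,0,0],"hand": 1},
    {"translation": [0,0,1.2],"rot": [0,0,0],"hand": 1},
    {"translation": [0,0,1.2],"rot": [0,0,0],"hand": 1}
  ]
}}

```text
t: 19.83
eef_pos: [0.6409, -0.0713, 0.1049]
ee_rot: [-3.141, -0.002, -3.104]
force: [-0.1, -0.3, -1.6]
width: 0.0418
gripper_force: 29.8
```

```bash
python3 c.py
```

```text
[-59.5 -53.5 104.9] [-0.12929627 -0.27677023 -1.61484816] 0.04178027585536104
dz94 n44 y [-71.6 -50.2 -32.4 -32.3] mid -41.3
dz90 n55 y [-71.5 -50.3 -33.4 -32.3] mid -41.8
dz86 n53 y [-70.5 -50.3 -33.5 -33.4] mid -41.9
dz80 n59 y [-69.4 -50.3 -35.6 -34.4] mid -42.9
dz74 n359 y [-68.6 -54.9 -49.8 -25.1] mid -52.3
dz65 n108 y [-69.7 -62.2 -42.4 -34.8] mid -52.3
fence [-59.3 -54.9] wall [-49.8 -47.2]
```

Call:
{"op": "move_arm", "data": {
  "rows": [
    {"translation": [0,0,0.3],"rot": [0,0,0],"hand": 1},
    {"translation": [0,0,0.3],"rot": [0,0,0],"hand": 1},
    {"translation": [0,0,0.3],"rot": [0,0,0],"hand": 1}
  ]
}}

```text
t: 20.13
eef_pos: [0.6412, -0.0713, 0.1027]
ee_rot: [3.142, -0.0, -3.104]
force: [0.7, -0.0, -1.9]
width: 0.0408
gripper_force: 29.9
```

Call:
{"op": "move_arm", "data": {
  "rows": [
    {"translation": [0,0,0],"rot": [0,0,0],"hand": 0.48},
    {"translation": [0,0,0],"rot": [0,0,0],"hand": 0.44},
    {"translation": [0,0,0],"rot": [0,0,0],"hand": 0.4},
    {"translation": [0,0,0],"rot": [0,0,0],"hand": 0.36},
    {"translation": [0,0,0],"rot": [0,0,0],"hand": 0.3},
    {"translation": [0,0,0],"rot": [0,0,0],"hand": 0.2},
    {"translation": [0,0,0],"rot": [0,0,0],"hand": 0.1},
    {"translation": [0,0,0],"rot": [0,0,0],"hand": 0.1}
  ]
}}

```text
t: 20.8
eef_pos: [0.6417, -0.0712, 0.1031]
ee_rot: [3.142, 0.001, -3.104]
force: [-0.3, -0.7, -0.2]
width: 0.0751
gripper_force: 0.0
```

Call:
{"op": "move_arm", "data": {
  "rows": [
    {"translation": [0,0,0],"rot": [0,0,0],"hand": 0.1},
    {"translation": [0,0,0],"rot": [0,0,0],"hand": 0.1},
    {"translation": [0,0,0],"rot": [0,0,0],"hand": 0.1}
  ]
}}

```text
t: 21.05
eef_pos: [0.6416, -0.0711, 0.1031]
ee_rot: [3.141, 0.001, -3.104]
force: [0.9, 0.7, 0.6]
width: 0.0788
gripper_force: 0.0
```

```bash
cat > e.py <<'E'
from h import *
import sys
s=arm.get_state();print(L(s['eef_pos']),s['force'],s['width'])
im,d,T,p,P=snap('wrist','w%s.png'%sys.argv[1]); 
for r in arm.pinpoint('clamp','wrist')[:2]: print('clamp',r['p'],L(T[:3,:3]@r['point']+T[:3,3]))
D=RL.inv().apply((P-O).reshape(-1,3)).reshape(P.shape)*1e3
for z in range(36,128,8):
    m=(np.abs(D[...,2]-z)<4)&(D[...,0]>-76)&(D[...,0]<-45)&(D[...,1]>-95)&(D[...,1]<-15)
    if m.sum()>5:
        y=np.sort(D[m][:,1]); g=np.diff(y); i=g.argmax()
        print('z%d n%d'%(z,m.sum()),'y',np.array([y[0],y[i],y[i+1],y[-1]]).round(1),'mid',((y[0]+y[-1])/2).round(1))
E
python3 e.py 12
```

```text
[-58.8 -53.4 103.1] [0.93898995 0.74387507 0.56462959] 0.07879289615970739
clamp 0.93 [-59.9 -55.9   6.7]
z36 n202 y [-67.6 -42.2 -36.6 -15.3] mid -41.5
z44 n81 y [-67.7 -62.7 -46.9 -41.9] mid -54.8
z52 n83 y [-67.9 -52.2 -49.3 -41.8] mid -54.9
z60 n443 y [-71.1 -69.7 -69.1 -38.6] mid -54.9
z68 n2508 y [-77.2 -76.6 -75.7 -33.4] mid -55.3
z76 n1027 y [-80.9 -70.3 -39.1 -29.1] mid -55.0
z84 n494 y [-92.6 -75.8 -34.  -27.8] mid -60.2
z92 n652 y [-94.9 -77.2 -32.1 -26.4] mid -60.7
z100 n739 y [-95.  -78.2 -31.2 -25.4] mid -60.2
z108 n777 y [-95.  -79.1 -30.2 -24.3] mid -59.6
z116 n767 y [-94.9 -80.3 -29.  -23.1] mid -59.0
z124 n946 y [-95.  -81.3 -27.9 -21.9] mid -58.5
```

Clamp is seated upright at z ≈ 7 mm, y ≈ -55. Retreating upward.

Call:
{"op": "move_arm", "data": {
  "rows": [
    {"translation": [0,-0.15,0],"rot": [0,0,0],"hand": 0},
    {"translation": [0,-0.15,0],"rot": [0,0,0],"hand": 0},
    {"translation": [0,-0.15,-2],"rot": [0,0,0],"hand": 0},
    {"translation": [0,-0.15,-4],"rot": [0,0,0],"hand": 0},
    {"translation": [0,-0.15,-7],"rot": [0,0,0],"hand": 0},
    {"translation": [0,-0.15,-11],"rot": [0,0,0],"hand": 0},
    {"translation": [0,-0.15,-15],"rot": [0,0,0],"hand": 0},
    {"translation": [0,-0.15,-18],"rot": [0,0,0],"hand": 0}
  ]
}}

```text
t: 21.82
eef_pos: [0.6419, -0.0731, 0.2867]
ee_rot: [-3.141, 0.003, -3.104]
force: [1.2, -0.9, 0.6]
width: 0.0879
gripper_force: 0.0
```

Call:
{"op": "move_arm", "data": {
  "rows": [
    {"translation": [3,0,0],"rot": [0,0,0],"hand": 0},
    {"translation": [5,0,0],"rot": [0,0,0],"hand": 0},
    {"translation": [5,0,0],"rot": [0,0,0],"hand": 0},
    {"translation": [5,0,0],"rot": [0,0,0],"hand": 0}
  ]
}}

```text
t: 22.15
eef_pos: [0.5909, -0.0748, 0.2838]
ee_rot: [3.141, 0.002, -3.104]
force: [0.5, -0.6, -0.7]
width: 0.0878
gripper_force: 0.0
```

```bash
python3 e.py 13
python3 - <<'E'
from h import *
im,d,T,p,P=snap('wrist'); 
D=RL.inv().apply((P-O).reshape(-1,3)).reshape(P.shape)*1e3
z,x,y=D[...,2],D[...,0],D[...,1]
def st(n,m): q=D[m]; print(n,len(q),np.percentile(q,[2,50,98],axis=0).round(1).tolist() if len(q) else '')
st('tab',(z>31)&(z<41)&(np.abs(y+4)<10)&(x>-125)&(x<-79))
st('tabnear',(z>31)&(z<41)&(np.abs(y+4)<10)&(x>-125)&(x<-105))
st('tabfar',(z>31)&(z<41)&(np.abs(y+4)<10)&(x>-90)&(x<-79))
st('nearwall',(z>27)&(z<35)&(y>10)&(y<35)&(x>-90)&(x<-69))
E
```

```text
[-109.6  -55.   283.8] [ 0.52159027 -0.60926318 -0.69502545] 0.08781131714732306
clamp 0.64 [-58.7 -57.   10. ]
z36 n66 y [-67.3 -42.2 -33.  -19.2] mid -43.2
z44 n20 y [-67.1 -63.6 -46.9 -42.4] mid -54.7
z52 n17 y [-67.8 -52.5 -45.9 -42.6] mid -55.2
z60 n109 y [-68.6 -41.8 -40.7 -40.7] mid -54.6
z68 n666 y [-75.6 -34.8 -33.7 -33.7] mid -54.6
z76 n231 y [-78.6 -70.5 -39.  -31.1] mid -54.9
z84 n92 y [-81.9 -76.2 -34.  -28.3] mid -55.1
z92 n97 y [-83.1 -77.6 -32.2 -26.9] mid -55.0
z100 n97 y [-83.6 -78.9 -31.1 -25.8] mid -54.7
z108 n107 y [-84.8 -79.6 -29.8 -25.2] mid -55.0
z116 n119 y [-85.9 -80.7 -29.  -23.9] mid -54.9
z124 n316 y [-87.2 -81.9 -27.9 -22.2] mid -54.7
tab 284 [[-113.1, -9.0, 32.5], [-96.7, -4.2, 35.0], [-79.3, 0.8, 36.8]]
tabnear 75 [[-113.3, -9.1, 31.9], [-109.1, -3.8, 34.8], [-105.3, 0.7, 36.7]]
tabfar 90 [[-89.7, -8.6, 33.1], [-84.4, -4.0, 35.0], [-79.1, 0.8, 36.4]]
nearwall 107 [[-77.5, 10.6, 27.7], [-75.7, 22.3, 30.9], [-72.9, 34.3, 32.7]]
```

Run:
```python
from h import *
def meas():
    im,d,T,p,P=snap('wrist','w14.png')
    D=RL.inv().apply((P-O).reshape(-1,3)).reshape(P.shape)*1e3
    z,x,y=D[...,2],D[...,0],D[...,1]
    f=lambda ya,yb:x[(z>28)&(z<35)&(y>ya)&(y<yb)&(x>-90)&(x<-60)]
    return [np.percentile(f(-59.5,-55.5),[0,3]),[np.percentile(f(a,a+12),[0,3]).round(1).tolist() for a in (-45,-33,-21,8,20,32)], np.percentile(x[(z>31)&(z<40)&(np.abs(y+4)<4)&(x>-125)],[0,3])]
for i in range(2): print(meas())
im=cv2.imread('pics/w14.png'); cv2.imwrite('pics/w14c.png',cv2.resize(im[100:260,200:440],None,fx=3.3,fy=3.3))
```

```text
[array([-74.85781879, -74.71287977]), [[-77.6, -77.4], [-77.3, -77.3], [-89.1, -79.2], [-78.0, -77.3], [-77.7, -77.5], [-77.7, -77.5]], array([-113.61177256, -112.57160349])]
[array([-74.65479078, -74.50536213]), [[-77.6, -77.4], [-77.5, -77.4], [-85.8, -82.8], [-77.7, -77.5], [-77.4, -77.3], [-77.5, -77.4]], array([-113.46146022, -112.74823058])]
```

View pics/w14c.png

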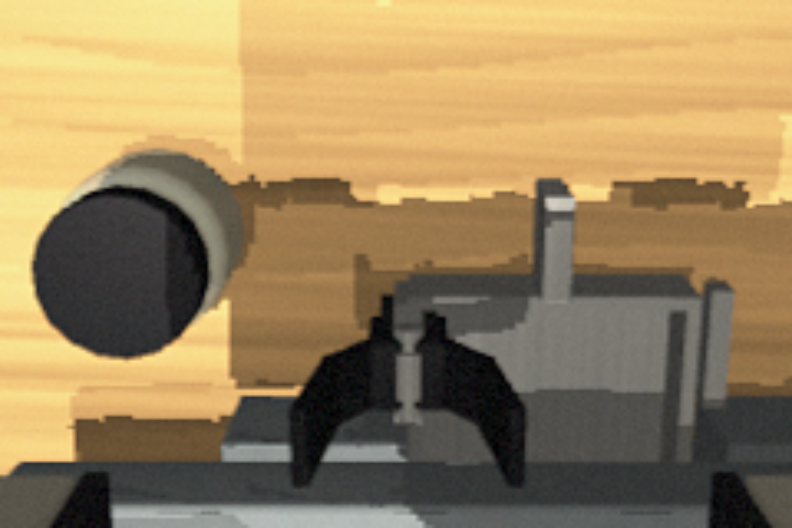

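The clamp at (410,370) straddles the fence and the tray wall. The tray is square with its tab out, about 2.7 mm short of the stop, inside the 5 mm limit. The jar is untouched and the gripper is clear.

```bash
python3 -c "
from station import arm
print(arm.job_done())"
```

```text
the job is handed in; nothing more can be done
None
```

The tray is in the bay, square and tab end out, about 2.7 mm short of the back stop (limit 5 mm); the clamp sits upright over the fence and tray wall, released, and the job is handed in, though no verdict was returned and the pinch force was not measured.

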